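Load the counterbalance tube block kept behind the reagent bottles

ROBOT

A 6-joint arm with a two-finger parallel gripper is mounted at the origin on the work surface. World frame = base frame: x ahead of the robot, y to its left, z up, the work surface at z = 0. Lengths are in m, angles in rad, forces in N, time in s.
With the tool pointing down it reaches from about 0.375 to 0.975 m from the base axis. Payload 3.8 kg.
Tool frame: the origin (TCP) lies on the centre line of the jaws, within the pads' length; the fingertips stand 14 mm ahead of it and the grasp point (between the pads) lies 5 mm behind it; x points along the fingers, y is the direction in which the jaws open and shut, and the axes are right-handed (so a half turn about x gives the same grasp; the last joint's range is limited). The gripper opens to 85 mm and grips with 20 to 120 N. Pads are 22 mm wide; open, the fingers measure 114 mm over their backs; the gripper's body (76 mm by 85 mm) begins 54 mm behind the grasp point. The pads swing forward as they close: fully open they stand 13 mm farther back than shut.
Start: joints at [-0.037, 0.264, 1.604, -0, 1.274, -0.037], TCP at [0.675, -0, 0.245] pointing down, gripper open.
Joint ranges: [-2.63, 2.63], [-0.94, 2.18], [0.31, 2.57], [-1.31, 4.45], [0, 2.66], [-2.55, 2.55]. Speed limits (rad/s): [2.57, 2.57, 3.14, 3.14, 3.14, 3.14].

INTERFACE

Orientations are given as a rotation vector (axis times angle).
In Python, from workcell import bot gives the robot as it stands.
- The arm moves only by the shell command python3 -m creep 'ROWS' [FORCE]. ROWS is JSON, a list of rows, each an object with "grip": the finger opening in cm, from 0 to 8.54; "dp": the shift along the tool's x, y, z in cm, a list of three; "rotation": the turn, a rotation vector about the tool's x, y, z in rad, a list of three. A call has 1 to 5 rows; each row is the pose to reach, as a shift and turn from the pose commanded when the call began, along the tool's axes at that moment; what a row does not reach only later rows make up. A row lasts 1/12 s, in which the tool goes at most 41.7 mm and 7.16 degrees, less where a joint would pass 70% of its speed; a pose out of reach is approached as far as the arm can. A call with a gripper value outside its range is refused whole. The fingers move at their own pace and stop on an object; FORCE is the grip in N (left out, the last holds). Time passes only in rows, so rows that repeat a pose let the fingers close. It gives the time, the measured TCP pose, the force and the opening at its end, in the units of the state.
- bot.read_state(): the state, without advancing time (a new reading comes with each control period).
- bot.read_camera(name): name is "scene" or "side" or "wrist"; returns (picture, depth): 420x560x3 uint8, red, green, blue; 420x560 float32, m along the optical axis (not along the pixel's ray), 0 where there is no reading.
- bot.get_calibration(name): a dict with "fx", "fy", "cx", "cy" (pixels), "dist" ([k1, k2, p1, p2, k3] as OpenCV has them; the pictures are not rectified), "rvec" (rotation vector, rad) and "tvec" (3), from world to camera coordinates, as OpenCV has them. Camera axes: x right, y down, z forward; pixel columns grow to the right and rows downward; lengths in m; the calibration is good to about 2 mm. A picture is of the moment at which its call begins: read the wrist's pose just before it. get_calibration takes no time and is no camera call; for the wrist camera it gives the pose at the moment of the call.
- bot.finish_job(): hands the job in, once; it reports no verdict.
The state is a dict: "time": time; "q": joint angles; "joint_vel": joint speeds; "joint_torque": joint torques, N m; "tool_pos": TCP position; "tcp_rot": TCP orientation; "wrist_force": force on the tool from outside, world axes, zero at the start; "torque": the same for the moment, N m; "width": opening from 0.0 (shut) to 1.0 (fully open).
Only numpy, scipy, OpenCV 4.12 (cv2) and the standard library are available. Lean on these libraries where they do the work, as an engineer would, in place of code of your own. Each camera call takes 0.05 s, during which the arm holds its last target.

TASK

One bucket of the centrifuge rotor is already loaded; its matching tube block stands in the white reagent tray, hemmed in by two bottles and a jar. Move those three over to the empty steel tray, then lift the block out and seat it fully home in the red bucket directly opposite the loaded one so that the rotor is balanced, and only then stand each of the three back, upright, on the spot in the reagent tray where it stood before. Set everything down without dropping it, keep it all upright, and leave the specimen cup and the glass beaker where they are.

Things in the scene. Friction and masses are not known exactly. Their poses are not given: they have to be found in the camera images.
- tube_block_mid (a point): The matching tube block: light grey, 50 x 50 mm in plan, 85 mm high, nine bores in its top, blue-capped tubes in the corner bores rising 15 mm above the top face (inside the 50 mm outline). Point: the block's centre, 42.5 mm above its underside; z up, x and y square to its sides (quarter turns are alike). 0.2 to 0.35 kg. The gaps round it are too tight for fingers at first.
- slim_bottle_mid (a point): Slim amber round bottle, 42 mm diameter, 145 mm high; its black round cap, 27 mm in diameter, forms the top 27 mm. Point: on the axis half-way up (72.5 mm above its underside); z up. 0.14 to 0.26 kg. Starts on one of the three pads of the reagent tray.
- square_bottle_mid (a point): White square bottle, 46 x 46 mm in plan, 130 mm high; its grey round cap, 34 mm in diameter, forms the top 26 mm. Point: on the axis half-way up (65 mm above its underside); z up. 0.17 to 0.33 kg. Starts on one of the three pads of the reagent tray.
- wide_jar_mid (a point): White wide-mouthed round jar, 54 mm diameter, 115 mm high; its white round lid, 50 mm in diameter, forms the top 28 mm. Point: on the axis half-way up (57.5 mm above its underside); z up. 0.17 to 0.33 kg. Starts on one of the three pads of the reagent tray.
- steel_tray_floor (a point): The empty shallow steel tray at the robot's right, where the bottles and jar wait. Point: the centre of its floor surface (3 mm above the bench). Inside 244 mm along its own x (roughly away from the robot) by 134 mm along its own y; rim 12 mm above the bench. Fixed.
- reagent_tray: White reagent tray, 210 mm square, rim 12 mm high, fixed. Origin: centre of its underside; x points away from the robot. Black rubber pads, tops 6 mm above the bench: round, 56 mm, at about x -53, y 0 and x 5, y +-58 mm, one under each bottle or jar (which is on which varies), and square, x 5, y 0, under the block. A slide box, 72 mm high, 152 mm wide, is fixed on it from x 40 to 100 mm.
- opposite_bucket_floor (a point): The target: the empty red bucket straight across the rotor from the loaded one (not the two empty ones beside it). Point: centre of its inner floor, 35 mm above the bench; x, y square to its walls. Inside 62 x 62 mm, 45 mm deep, rim 80 mm above the bench, outside 72 mm: a seated block stands 40 mm proud. 115 mm from the hub axis. Fixed, as is the whole rotor.
- loaded_bucket_floor (a point): The loaded red bucket, like the target but holding the twin tube block (tube caps 135 mm above the bench). Point: centre of its inner floor. Half-way between it and the target is the hub of the four-armed aluminium rotor on its black stand; its spindle ends 110 mm above the bench. Fixed.
- specimen_cup_mid (a point): Bystander: a small clear cup with a yellow lid, 41 mm diameter, 42 mm high, loose in the front left corner of the reagent tray (about x -62, y 72 mm in its frame). The point is half-way up. Leave it alone.
- beaker_mid (a point): Bystander: an empty glass beaker, 48 mm diameter, 55 mm high, loose on the bench between and behind the two trays. The point is half-way up. Leave it alone.
Not all that is in view belongs to the job. Leave any pink look-alike of the part that bears wide_jar_mid alone.

How it is judged:
On the way, in this order (a step that is already met when the one before it is completed fails the run):
1. the two bottles and the jar all stand upright in the steel tray (x of slim_bottle_mid in the frame of steel_tray_floor between -0.115 and 0.115 m and y of slim_bottle_mid in the frame of steel_tray_floor between -0.06 and 0.06 m and z of slim_bottle_mid in the frame of steel_tray_floor below 0.0785 m and angle between each of slim_bottle_mid, square_bottle_mid, wide_jar_mid's own z axis and vertical below 0.1 rad and x of square_bottle_mid in the frame of steel_tray_floor between -0.115 and 0.115 m and y of square_bottle_mid in the frame of steel_tray_floor between -0.06 and 0.06 m and z of square_bottle_mid in the frame of steel_tray_floor below 0.071 m and x of wide_jar_mid in the frame of steel_tray_floor between -0.115 and 0.115 m and y of wide_jar_mid in the frame of steel_tray_floor between -0.06 and 0.06 m and z of wide_jar_mid in the frame of steel_tray_floor below 0.0635 m), for 0.2 s.
2. the tube block is fully home in the bucket opposite the loaded one while the bottles and jar still stand in the steel tray (all of step 1 and horizontal distance between tube_block_mid and opposite_bucket_floor below 0.01 m and z of tube_block_mid in the frame of opposite_bucket_floor below 0.0465 m and angle between tube_block_mid's own z axis and vertical below 0.08 rad), for 0.2 s.
At the end, for the whole second after the job is handed in: The tube block sits upright and fully home in the bucket opposite the loaded one (within 10 mm of its centre, underside within 4 mm of its floor); the slim bottle, square bottle and jar each stand upright within 15 mm of where they stood at the start; all released and at rest (horizontal distance between tube_block_mid and opposite_bucket_floor below 0.01 m and z of tube_block_mid in the frame of opposite_bucket_floor below 0.0465 m and angle between each of tube_block_mid, slim_bottle_mid, square_bottle_mid, wide_jar_mid's own z axis and vertical below 0.08 rad and distance of each of slim_bottle_mid, square_bottle_mid, wide_jar_mid from where it was at the start of the episode below 0.015 m and linear speed of each of slim_bottle, square_bottle, wide_jar, tube_block below 0.02 m/s); the robot touches nothing.
It fails at once if a bottle, the jar or the tube block is tipped over (angle between any of slim_bottle_mid, square_bottle_mid, wide_jar_mid, tube_block_mid's own z axis and vertical above 0.5 rad).
It fails at once if a bottle, the jar or the tube block is dropped (let go and falls by more than about 20 mm) ((contact force between slim_bottle and the fingers below 0.05 N and linear speed of slim_bottle above 0.6 m/s) or (contact force between square_bottle and the fingers below 0.05 N and linear speed of square_bottle above 0.6 m/s) or (contact force between wide_jar and the fingers below 0.05 N and linear speed of wide_jar above 0.6 m/s) or (contact force between tube_block and the fingers below 0.05 N and linear speed of tube_block above 0.6 m/s)).
It fails at once if the specimen cup is shifted by more than 20 mm or knocked over (distance of specimen_cup_mid from where it was at the start of the episode above 0.02 m or angle between specimen_cup_mid's own z axis and vertical above 0.4 rad).
It fails at once if the beaker is shifted by more than 20 mm or knocked over (distance of beaker_mid from where it was at the start of the episode above 0.02 m or angle between beaker_mid's own z axis and vertical above 0.4 rad).
It also fails if it takes over 138 s, if anything falls off the work surface, if the arm or the gripper's body presses on something with over 40 N, if the wrist force passes 120 N, or if a joint passes its speed limit or range.

## Working session

There is one attempt and no reset: what is moved stays moved. The work goes in short steps, Python scripts to look and compute and a shell command to move; the robot and the scene stay as the last step left them, time stands still between calls to the robot, and variables do not carry over. Pictures are saved under pics/ and viewed, and the job is handed in when it is done.

```bash
mkdir -p pics; ls
python3 - <<'E'
from workcell import bot
import cv2
print(bot.read_state())
for n in ["scene","side","wrist"]:
    c=bot.get_calibration(n); print(n,c)
    p,d=bot.read_camera(n)
    cv2.imwrite(f"pics/{n}0.png",p[:,:,::-1])
    import numpy as np
    np.savez(f"pics/{n}0.npz",p=p,d=d,**{k:np.array(v) for k,v in c.items()})
E
```

```text
pics
{'time': 0.0, 'q': array([-3.69479723e-02,  2.64765053e-01,  1.60541381e+00, -2.64519086e-05,
        1.27369785e+00, -3.69203405e-02]), 'joint_vel': array([-0.00059866,  0.00081698,  0.00146781,  0.00020706, -0.00029491,
       -0.00025436]), 'joint_torque': array([ 6.10465631e-04, -5.15121067e+01, -3.67308676e+01, -4.07824507e-05,
        1.31324201e-02,  1.46811578e-05]), 'tool_pos': array([ 6.74280690e-01, -1.60875406e-05,  2.43932482e-01]), 'tcp_rot': array([ 1.20817723,  1.21091505, -1.21086762]), 'wrist_force': array([ 0.01217549,  0.90963718, -0.3219421 ]), 'torque': array([ 0.01522451, -0.00193586, -0.00765215]), 'width': 0.9989599425977524}
scene {'fx': 423.1060385895463, 'fy': 423.1060385895463, 'cx': 284.59099424243806, 'cy': 209.03680875593653, 'dist': array([-0.09947974,  0.        ,  0.        ,  0.        ,  0.        ]), 'rvec': array([ 1.18394724,  2.29674707, -1.0029213 ]), 'tvec': array([ 0.29533731, -0.26162417,  1.3676631 ])}
side {'fx': 442.59732843487626, 'fy': 442.59732843487626, 'cx': 268.21524603773446, 'cy': 209.0159899260702, 'dist': array([0.03201223, 0.        , 0.        , 0.        , 0.        ]), 'rvec': array([ 0.42968956, -2.5714685 ,  1.4088838 ]), 'tvec': array([0.51131236, 0.14030649, 1.09250819])}
wrist {'fx': 342.86530705539576, 'fy': 342.86530705539576, 'cx': 280.02011566062293, 'cy': 209.18315123131669, 'dist': array([-0.00293487,  0.        ,  0.        ,  0.        ,  0.        ]), 'rvec': array([-2.86292748e+00, -2.18710447e-03,  2.14472345e-03]), 'tvec': array([-0.67519904, -0.03689525,  0.3774291 ])}
```

View pics/scene0.png

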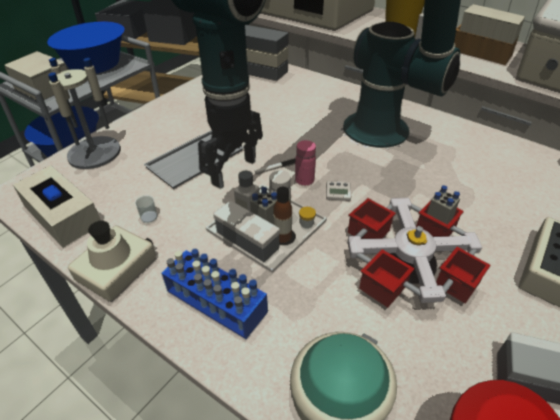

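View pics/side0.png

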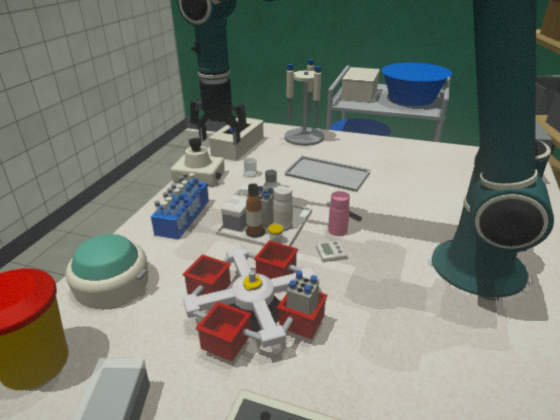

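View pics/wrist0.png

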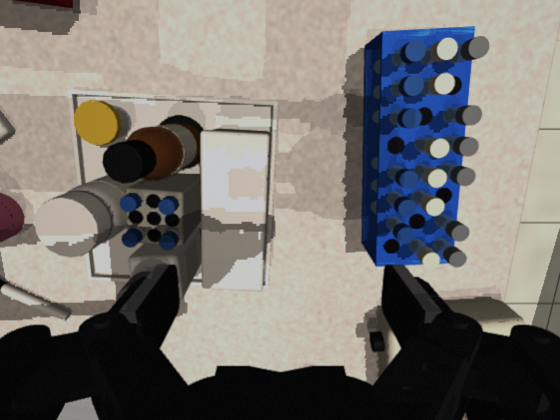

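Wrist view (right = world +x, up = +y): yellow cup (100,122), slim bottle's cap (130,160), white jar (75,222), block (150,220), square bottle half-hidden (165,270), slide box (235,205). In the scene view, the pink look-alike is at (305,163), the loaded bucket at (440,212) with the block in it, and the steel tray at (185,158).

```bash
cat > h.py <<'E'
import numpy as np, cv2
from scipy.spatial.transform import Rotation as R
def load(f):
    z=np.load(f); return dict(z)
def snap(bot,name,tag):
    c=bot.get_calibration(name); p,d=bot.read_camera(name)
    cv2.imwrite(f"pics/{tag}.png",p[:,:,::-1]); np.savez(f"pics/{tag}.npz",p=p,d=d,**{k:np.array(v) for k,v in c.items()})
    return load(f"pics/{tag}.npz")
def K(c): return np.array([[c['fx'],0,c['cx']],[0,c['fy'],c['cy']],[0,0,1]],float)
def rays(c,uv):
    n=cv2.undistortPoints(np.array(uv,float).reshape(-1,1,2),K(c),c['dist']).reshape(-1,2)
    return np.c_[n,np.ones(len(n))]
def cloud(c):
    h,w=c['d'].shape
    uv=np.stack(np.meshgrid(np.arange(w),np.arange(h)),-1).reshape(-1,2)
    r=rays(c,uv)*c['d'].reshape(-1,1)
    M=R.from_rotvec(c['rvec'].ravel()).as_matrix()
    P=(r-c['tvec'].ravel())@M
    P[c['d'].ravel()==0]=np.nan
    return P.reshape(h,w,3)
def onplane(c,uv,z):
    M=R.from_rotvec(c['rvec'].ravel()).as_matrix()
    d=rays(c,uv)@M; o=-M.T@c['tvec'].ravel()
    return o+d*((z-o[2])/d[:,2])[:,None]
def proj(c,P):
    return cv2.projectPoints(np.array(P,float).reshape(-1,1,3),c['rvec'],c['tvec'],K(c),c['dist'])[0].reshape(-1,2)
E
python3 - <<'E'
from h import *
for n in ["scene","side","wrist"]:
    c=load(f"pics/{n}0.npz"); P=cloud(c)
    np.set_printoptions(precision=4,suppress=True)
    px={"scene":[(305,145),(440,215),(415,240),(283,190),(145,200),(185,160),(307,212),(262,190)],
        "side":[(340,200),(305,295),(255,285),(254,190),(250,160),(330,172),(276,228),(283,192),(270,175)],
        "wrist":[(100,122),(130,160),(75,222),(152,218),(165,255),(235,205),(5,215)]}[n]
    print(n,"cam",-R.from_rotvec(c['rvec'].ravel()).as_matrix().T@c['tvec'].ravel())
    for u,v in px: print((u,v),P[v,u])
    # height map topdown, 2mm
    im=cv2.resize(c['p'][:,:,::-1],None,fx=1,fy=1)
for n,(x0,y0,x1,y1),f in [("scene",(140,110,500,320),2.2),("side",(150,120,400,360),2.4)]:
    c=load(f"pics/{n}0.npz")
    cv2.imwrite(f"pics/{n}0z.png",cv2.resize(c['p'][y0:y1,x0:x1,::-1],None,fx=f,fy=f,interpolation=cv2.INTER_CUBIC))
E
```

```text
scene cam [1.1341 0.4438 0.7369]
(305, 145) [ 0.3559 -0.0443  0.1145]
(440, 215) [0.3778 0.3351 0.0901]
(415, 240) [0.4837 0.3185 0.0905]
(283, 190) [0.5713 0.0398 0.1511]
(145, 200) [ 0.6978 -0.2946  0.042 ]
(185, 160) [ 0.4856 -0.376   0.0038]
(307, 212) [0.5023 0.0607 0.0451]
(262, 190) [ 0.5549 -0.0318  0.1047]
side cam [0.1877 0.9654 0.7124]
(340, 200) [ 0.3495 -0.0174  0.1148]
(305, 295) [0.3402 0.3548 0.1194]
(255, 285) [0.4547 0.3257 0.0869]
(254, 190) [0.5624 0.0466 0.1423]
(250, 160) [ 0.7137 -0.2989  0.0443]
(330, 172) [ 0.4498 -0.3717  0.0036]
(276, 228) [0.4992 0.0587 0.0445]
(283, 192) [ 0.4998 -0.0031  0.1199]
(270, 175) [ 0.5552 -0.0574  0.1345]
wrist cam [0.6757 0.0692 0.3719]
(100, 122) [0.5082 0.0594 0.0445]
(130, 160) [0.5782 0.0387 0.1499]
(75, 222) [ 0.5166 -0.0135  0.1198]
(152, 218) [ 0.5653 -0.0192  0.0909]
(165, 255) [ 0.5739 -0.053   0.0923]
(235, 205) [ 0.6344 -0.013   0.0708]
(5, 215) [ 0.383  -0.0372  0.0244]
```

View pics/scene0z.png

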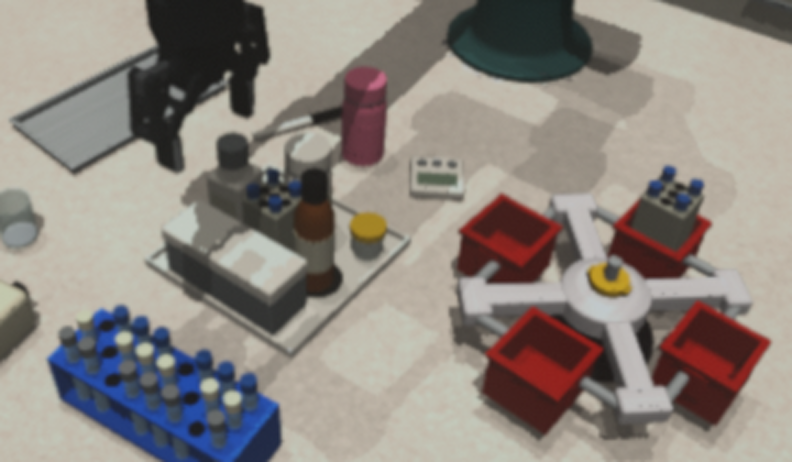

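View pics/side0z.png

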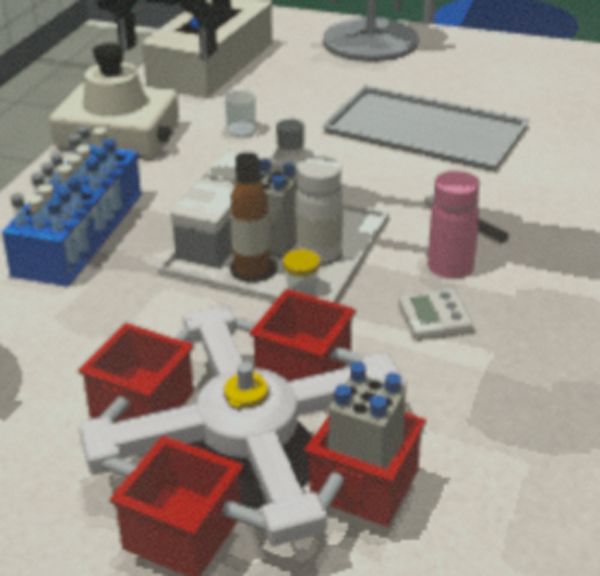

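Candidates for the jar: white at wrist (75,222) / scene (280,180), and pink at scene (305,163). The white one on the reagent-tray pad is meant; the zooms confirm it. The target bucket is across from the loaded one: scene (385,278), side (208,277). Next I measure.

```bash
cat > meas.py <<'E'
from h import *
np.set_printoptions(precision=4,suppress=True)
C={n:load(f"pics/{n}0.npz") for n in ["scene","side","wrist"]}
P={n:cloud(C[n]) for n in C}
H={n:cv2.cvtColor(C[n]['p'],cv2.COLOR_RGB2HSV) for n in C}
# buckets: red points with z 0.076..0.084
for n in ["scene","side"]:
    h=H[n].astype(int); m=((h[...,0]<8)|(h[...,0]>172))&(h[...,1]>130)
    p=P[n][m]; p=p[(p[:,2]>.03)&(p[:,2]<.086)&(p[:,0]>.25)&(p[:,0]<.7)&(p[:,1]>.1)&(p[:,1]<.6)]
    hgt=np.histogram(p[:,2],bins=np.arange(.03,.09,.004)); print(n,len(p),hgt[0])
    img=np.zeros((400,500),np.uint8)
    q=p[p[:,2]>.070]
    k=((q[:,:2]-[.25,.1])*1000).astype(int); img[k[:,0].clip(0,399),k[:,1].clip(0,499)]=255
    im2=cv2.morphologyEx(img,cv2.MORPH_CLOSE,np.ones((9,9)))
    cs,_=cv2.findContours(im2,cv2.RETR_EXTERNAL,cv2.CHAIN_APPROX_NONE)
    for c in cs:
        if cv2.contourArea(c)>500:
            r=cv2.minAreaRect(c); print(n,"bucket x,y",.25+r[0][1]/1000,.1+r[0][0]/1000,r[1],r[2])
# all views: points by height
for n in C:
    p=P[n]
    def sel(m,name):
        q=p[m]; 
        if len(q)>5: print(n,name,len(q),"med",np.median(q,0),"min",np.percentile(q,2,0),"max",np.percentile(q,98,0))
    x,y,z=p[...,0],p[...,1],p[...,2]
    reg=(x>.44)&(x<.72)&(y>-.15)&(y<.12)
    sel(reg&(z>.147)&(z<.156),"slimtop")
    sel(reg&(z>.132)&(z<.1395)&(y<-.03),"squaretop")
    sel(reg&(z>.117)&(z<.125)&(x<.56)&(y<.03),"jartop")
    sel(reg&(z>.088)&(z<.094)&(x>.52)&(x<.62)&(y<.04),"blocktop")
    sel(reg&(z>.100)&(z<.110)&(H[n][...,0]>105)&(H[n][...,0]<125)&(H[n][...,1]>120),"bluecaps")
    sel(reg&(z>.068)&(z<.075)&(x>.55),"slidebox")
    sel((x>.3)&(x<.75)&(y>-.5)&(y<-.2)&(z>.009)&(z<.014),"steelrim")
    sel((x>.3)&(x<.46)&(y>-.1)&(y<.08)&(z>.110)&(z<.125),"pink")
    sel((x>.64)&(x<.76)&(y>-.36)&(y<-.24)&(z>.02)&(z<.08),"beaker")
    sel(reg&(z>.04)&(z<.05)&(H[n][...,0]>15)&(H[n][...,0]<32)&(H[n][...,1]>150),"cup")
E
python3 meas.py
```

```text
scene 4968 [ 128  593  244  245  267  268  301  289  311  290  278  299 1238  217]
scene bucket x,y 0.5809599914550782 0.3022199859619141 (79.0545425415039, 81.3172836303711) 8.130102157592773
scene bucket x,y 0.4815904235839844 0.430018798828125 (77.4073257446289, 81.67202758789062) 6.709837436676025
scene bucket x,y 0.45370428466796875 0.20297509765625 (76.67584991455078, 78.39481353759766) 6.9529571533203125
scene bucket x,y 0.3549700012207031 0.3307899780273438 (76.22611999511719, 78.63027954101562) 8.130102157592773
side 4164 [ 274  305  175  184  199  235  229  252  224  245  189  613 1038    2]
side bucket x,y 0.5776922912597656 0.30153846740722656 (78.63803100585938, 78.8861083984375) 7.125016689300537
side bucket x,y 0.47881265258789063 0.42880593872070316 (79.98409271240234, 78.4576187133789) 6.809049606323242
side bucket x,y 0.44925730895996097 0.20124038696289065 (81.02599334716797, 79.14722442626953) 7.853313446044922
side bucket x,y 0.3500700073242188 0.33048997497558597 (79.903076171875, 78.0645980834961) 8.130102157592773
scene slimtop 91 med [0.5742 0.0403 0.1509] mi
[... 2060 characters left out ...]
 0.0369 0.1502] min [0.5616 0.0249 0.1477] max [0.5856 0.0488 0.1515]
wrist squaretop 77 med [ 0.5531 -0.0652  0.1351] min [ 0.5479 -0.0721  0.1324] max [ 0.5589 -0.0604  0.1368]
wrist jartop 3092 med [ 0.5102 -0.0175  0.1202] min [ 0.4873 -0.0409  0.118 ] max [0.5329 0.0043 0.1216]
wrist blocktop 2753 med [ 0.567  -0.0211  0.0905] min [ 0.5284 -0.0818  0.0883] max [0.592  0.0058 0.0937]
wrist bluecaps 937 med [ 0.5594 -0.0091  0.1051] min [ 0.546  -0.0401  0.1006] max [0.5894 0.0029 0.1066]
wrist slidebox 10624 med [ 0.6316 -0.0158  0.0713] min [ 0.5868 -0.0947  0.0693] max [0.6621 0.0494 0.073 ]
wrist cup 1594 med [0.5056 0.0594 0.0451] min [0.4864 0.0411 0.0416] max [0.5237 0.0764 0.0467]
```

```bash
cat > meas2.py <<'E'
from h import *
np.set_printoptions(precision=4,suppress=True)
C={n:load(f"pics/{n}0.npz") for n in ["scene","side","wrist"]}
P={n:cloud(C[n]) for n in C}
for n in C:
    p=P[n];x,y,z=p[...,0],p[...,1],p[...,2]
    sat=cv2.cvtColor(C[n]['p'],cv2.COLOR_RGB2HSV)[...,1]
    # steel tray: rough map
    hsv=cv2.cvtColor(C[n]['p'],cv2.COLOR_RGB2HSV)
    def rect(m,name):
        q=p[m][:,:2]
        if len(q)<30: return
        r=cv2.minAreaRect((q*1000).astype(np.float32)); print(n,name,len(q),r)
    if n!="wrist":
        m=((x>.3)&(x<.68)&(y>-.5)&(y<-.2)&(z>-.002)&(z<.016)&(sat<28)).astype(np.uint8)
        m=cv2.morphologyEx(m,cv2.MORPH_OPEN,np.ones((3,3)))
        k,l,s,ce=cv2.connectedComponentsWithStats(m)
        i=1+np.argmax(s[1:,4]); rect(l==i,"steel"); print(s[i])
    m=(abs(z-.0913)<.003)&(x>.53)&(x<.61)&(y>-.047)&(y<.016)
    k,l,s,ce=cv2.connectedComponentsWithStats(cv2.morphologyEx(m.astype(np.uint8),cv2.MORPH_OPEN,np.ones((2,2))))
    i=1+np.argmax(s[1:,4]); rect(l==i,"block"); rect(m,"blockraw")
    m=(abs(z-.0715)<.003)&(x>.55)&(x<.68)&(y>-.12)&(y<.08)
    k,l,s,ce=cv2.connectedComponentsWithStats(cv2.morphologyEx(m.astype(np.uint8),cv2.MORPH_OPEN,np.ones((3,3))))
    i=1+np.argmax(s[1:,4]); rect(l==i,"box")
c=C["wrist"]
print("tray rim corners",onplane(c,[(72,93),(278,100),(268,290),(92,275)],.012))
c=C["side"]
s=2.4
print("steel corners side",onplane(c,[(150+365/s,120+90/s),(150+527/s,120+125/s),(150+497/s,120+165/s),(150+327/s,120+128/s)],.012))
E
python3 meas2.py
```

```text
scene steel 3672 ((545.8692016601562, -368.6938171386719), (422.7042541503906, 231.32009887695312), 43.7218132019043)
[ 132  130   82   93 3672]
scene block 192 ((569.2556762695312, -4.675907135009766), (65.2194595336914, 47.40140914916992), 86.23098754882812)
scene blockraw 210 ((561.33935546875, -16.07440185546875), (48.76110076904297, 61.80264663696289), 86.7159652709961)
scene box 1232 ((631.9920043945312, -21.19599151611328), (152.95797729492188, 62.29000473022461), 86.25028991699219)
side steel 2786 ((490.11224365234375, -358.3905029296875), (283.0334777832031, 380.01226806640625), 89.93140411376953)
[ 271  151  107   52 2786]
side blockraw 69 ((559.1983642578125, -16.459674835205078), (48.77713394165039, 44.22393798828125), 81.46614074707031)
side box 208 ((633.3732299804688, 12.006938934326172), (56.686424255371094, 81.75386047363281), 13.01855182647705)
wrist block 2070 ((554.5392456054688, -17.290672302246094), (76.25584411621094, 37.714969635009766), 49.72425842285156)
wrist blockraw 2203 ((560.76416015625, -18.83953094482422), (49.8927001953125, 62.86886215209961), 86.15847778320312)
wrist box 10119 ((632.25830078125, -23.904342651367188), (151.11097717285156, 59.835968017578125), 86.9310073852539)
tray rim corners [[ 0.4676  0.0864  0.012 ]
 [ 0.6731  0.0799  0.012 ]
 [ 0.6613 -0.1322  0.012 ]
 [ 0.4577 -0.1134  0.012 ]]
steel corners side [[ 0.5671 -0.4355  0.012 ]
 [ 0.3203 -0.3952  0.012 ]
 [ 0.3404 -0.2704  0.012 ]
 [ 0.5847 -0.3021  0.012 ]]
```

Fits: the slide box gives a tray yaw of about -3.4° and an origin of (0.562,-0.018). The slim bottle (0.572,0.038), jar (0.510,-0.0175) and square bottle (0.562,-0.073) lie within a few mm of their pads. The steel tray is at (0.455,-0.351) with yaw about -8.4°, and the target bucket at (0.5795,0.302) with yaw about -7.2°. Start with the slim bottle.

```bash
python3 -m creep '[{"grip":8.5,"dp":[0,-3,-1.2],"rotation":[0,0,0]},{"grip":8.5,"dp":[0,-6.5,-2.5],"rotation":[0,0,0]},{"grip":8.5,"dp":[2,-10.3,-3.8],"rotation":[0,0,0]},{"grip":8.5,"dp":[4,-10.3,-3.8],"rotation":[0,0,0]},{"grip":8.5,"dp":[4,-10.3,-3.8],"rotation":[0,0,0]}]' 40
python3 - <<'E'
from h import *; from workcell import bot
print(bot.read_state()['tool_pos']); c=snap(bot,"wrist","w1"); P=cloud(c)
np.set_printoptions(precision=4,suppress=True)
x,y,z=P[...,0],P[...,1],P[...,2]
for nm,m in dict(slim=(abs(z-.151)<.003)&(y>.0),sq=(abs(z-.136)<.003)&(y<-.04),jar=(abs(z-.121)<.003)&(x<.55)&(y<.02)).items():
    q=P[m]; print(nm,len(q),np.median(q,0),q.min(0) if len(q) else 0,q.max(0) if len(q) else 0)
E
```

```text
time: 0.57
tool_pos: [0.5667, 0.0386, 0.2004]
tcp_rot: [1.204, 1.216, -1.215]
wrist_force: [-0.0, 0.3, -0.7]
width: 0.996
[0.56665723 0.03861352 0.20040533]
slim 1665 [0.573  0.0376 0.1502] [0.5596 0.0233 0.148 ] [0.5861 0.0503 0.1524]
sq 83 [ 0.5649 -0.0602  0.1345] [ 0.5567 -0.0622  0.133 ] [ 0.5717 -0.0584  0.1362]
jar 2864 [ 0.5135 -0.0175  0.1203] [ 0.4924 -0.0702  0.118 ] [0.55   0.0068 0.1234]
```

View pics/w1.png

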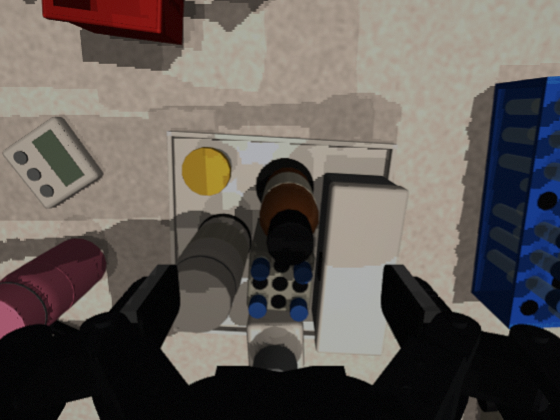

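The wrist view shows the slim cap at (290,237), centred between the fingers, with the jar lid at (210,285) clear of them. Descend.

```bash
python3 -m creep '[{"grip":8.5,"dp":[1.5,0.1,0],"rotation":[0,0,0]},{"grip":8.5,"dp":[3,0.1,0],"rotation":[0,0,0]},{"grip":8.5,"dp":[5,0.1,0],"rotation":[0,0,0]},{"grip":8.5,"dp":[6.5,0.1,0],"rotation":[0,0,0]},{"grip":8.5,"dp":[6.8,0.1,0],"rotation":[0,0,0]}]' 40
python3 -m creep '[{"grip":8.5,"dp":[0.2,0,0],"rotation":[0,0,0]},{"grip":8.5,"dp":[0.2,0,0],"rotation":[0,0,0]},{"grip":5,"dp":[0.2,0,0],"rotation":[0,0,0]},{"grip":4,"dp":[0.2,0,0],"rotation":[0,0,0]},{"grip":3.5,"dp":[0.2,0,0],"rotation":[0,0,0]}]' 40
python3 -m creep '[{"grip":2.5,"dp":[0,0,0],"rotation":[0,0,0]},{"grip":1.5,"dp":[0,0,0],"rotation":[0,0,0]},{"grip":1,"dp":[0,0,0],"rotation":[0,0,0]},{"grip":0.5,"dp":[0,0,0],"rotation":[0,0,0]},{"grip":0.5,"dp":[0,0,0],"rotation":[0,0,0]}]' 40
```

```text
time: 1.03
tool_pos: [0.5732, 0.0375, 0.1356]
tcp_rot: [1.208, 1.211, -1.212]
wrist_force: [-0.6, -0.7, -1.5]
width: 0.995
time: 1.45
tool_pos: [0.5739, 0.038, 0.1366]
tcp_rot: [1.21, 1.208, -1.208]
wrist_force: [-0.5, -1.2, -1.1]
width: 0.598
time: 1.87
tool_pos: [0.5731, 0.038, 0.136]
tcp_rot: [1.209, 1.209, -1.209]
wrist_force: [-1.6, -0.1, 5.5]
width: 0.3
```

```bash
python3 -m creep '[{"grip":0.5,"dp":[0,0,0],"rotation":[0,0,0]},{"grip":0.5,"dp":[-0.5,0,0],"rotation":[0,0,0]},{"grip":0.5,"dp":[-1.5,0,0],"rotation":[0,0,0]},{"grip":0.5,"dp":[-3,0,0],"rotation":[0,0,0]},{"grip":0.5,"dp":[-5,0,0],"rotation":[0,0,0]}]' 50
python3 -m creep '[{"grip":0.5,"dp":[-2.5,0,0],"rotation":[0,0,0]},{"grip":0.5,"dp":[-5,0,0],"rotation":[0,0,0]},{"grip":0.5,"dp":[-8,0,0],"rotation":[0,0,0]},{"grip":0.5,"dp":[-10.5,0,0],"rotation":[0,0,0]},{"grip":0.5,"dp":[-12,0,0],"rotation":[0,0,0]}]'
python3 - <<'E'
from h import *; from workcell import bot
s=bot.read_state(); print(s['tool_pos'],s['q'],s['width'],s['wrist_force'])
c=snap(bot,"wrist","w2");P=cloud(c)
np.set_printoptions(precision=4,suppress=True)
x,y,z=P[...,0],P[...,1],P[...,2]
for nm,m in dict(sq=(abs(z-.136)<.003)&(y<-.04)&(y>-.12)&(x>.5)&(x<.62),jar=(abs(z-.121)<.003)&(x<.54)&(x>.45)&(y<.02)&(y>-.06)).items():
    q=P[m]; print(nm,len(q),np.median(q,0),np.percentile(q,2,0),np.percentile(q,98,0))
E
```

```text
time: 2.28
tool_pos: [0.5715, 0.038, 0.1841]
tcp_rot: [1.207, 1.212, -1.212]
wrist_force: [-0.2, 0.9, -1.8]
width: 0.302
time: 2.7
tool_pos: [0.5741, 0.038, 0.3094]
tcp_rot: [1.212, 1.206, -1.206]
wrist_force: [-0.1, -0.5, -1.1]
width: 0.3
[0.57413213 0.03802494 0.30938649] [2.28179814e-02 3.89603039e-02 1.74351622e+00 4.80016829e-05
 1.35420225e+00 2.28743760e-02] 0.2997009671620552 [-0.08787846 -0.50400273 -1.08832402]
  return _methods._mean(a, axis=axis, dtype=dtype,
  ret = um.true_divide(
Traceback (most recent call last):
IndexError: index -1 is out of bounds for axis 0 with size 0
```

View pics/w2.png

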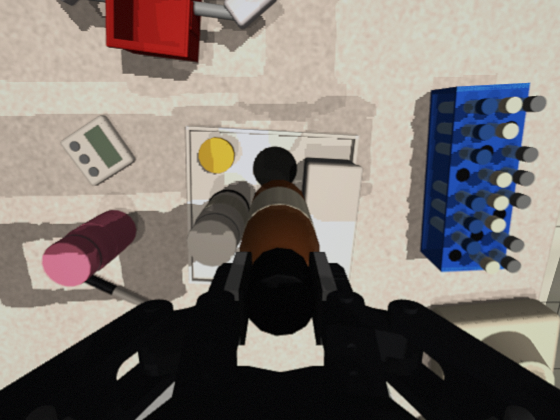

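The bottle is held, with its cap at (278,290) between the pads and the width at 0.30 (27 mm cap). Carry it to the far end of the steel tray (0.529,-0.362).

```bash
python3 -m creep '[{"grip":0.5,"dp":[0,-0.1,0.6],"rotation":[0,0,0]},{"grip":0.5,"dp":[0,-0.2,1.8],"rotation":[0,0,0]},{"grip":0.5,"dp":[0,-0.4,3.6],"rotation":[0,0,0]},{"grip":0.5,"dp":[0,-0.7,6],"rotation":[0,0,0]},{"grip":0.5,"dp":[0,-1,8.5],"rotation":[0,0,0]}]'
python3 -m creep '[{"grip":0.5,"dp":[0,-0.3,2.5],"rotation":[0,0,0]},{"grip":0.5,"dp":[0,-0.6,5],"rotation":[0,0,0]},{"grip":0.5,"dp":[0,-0.9,7.5],"rotation":[0,0,0]},{"grip":0.5,"dp":[0,-1.2,10],"rotation":[0,0,0]},{"grip":0.5,"dp":[0,-1.5,12.5],"rotation":[0,0,0]}]'
python3 -m creep '[{"grip":0.5,"dp":[0,-0.3,2.5],"rotation":[0,0,0]},{"grip":0.5,"dp":[0,-0.6,5],"rotation":[0,0,0]},{"grip":0.5,"dp":[0,-0.9,7.5],"rotation":[0,0,0]},{"grip":0.5,"dp":[0,-1.2,10],"rotation":[0,0,0]},{"grip":0.5,"dp":[0,-1.4,12.5],"rotation":[0,0,0]}]'
python3 -m creep '[{"grip":0.5,"dp":[0,-0.2,2.5],"rotation":[0,0,0]},{"grip":0.5,"dp":[0,-0.4,4.5],"rotation":[0,0,0]},{"grip":0.5,"dp":[0,-0.5,5.8],"rotation":[0,0,0]},{"grip":0.5,"dp":[0,-0.5,6.5],"rotation":[0,0,0]},{"grip":0.5,"dp":[0,-0.5,6.5],"rotation":[0,0,0]}]'
python3 - <<'E'
from h import *; from workcell import bot
s=bot.read_state(); print(s['tool_pos'],s['q'])
c=snap(bot,"side","s3")
c=snap(bot,"wrist","w3")
s=R.from_rotvec(c['rvec'].ravel())
# draw target slots
im=cv2.imread("pics/w3.png")
for i,(x,y) in enumerate([(.529,-.362),(.455,-.351),(.381,-.340)]):
    u=proj(c,[x,y,.003])[0]; cv2.circle(im,tuple(int(t) for t in u),4,(0,0,255),-1)
cv2.imwrite("pics/w3m.png",im)
c=load("pics/s3.npz"); im=cv2.imread("pics/s3.png")
for i,(x,y) in enumerate([(.529,-.362),(.455,-.351),(.381,-.340)]):
    u=proj(c,[x,y,.003])[0]; cv2.circle(im,tuple(int(t) for t in u),2,(0,0,255),-1)
cv2.imwrite("pics/s3m.png",im)
E
```

```text
time: 3.17
tool_pos: [0.5613, -0.0482, 0.3023]
tcp_rot: [1.206, 1.213, -1.212]
wrist_force: [0.5, -0.9, -2.2]
width: 0.298
time: 3.58
tool_pos: [0.5459, -0.1738, 0.3022]
tcp_rot: [1.208, 1.213, -1.212]
wrist_force: [-0.1, 0.0, -0.8]
width: 0.3
time: 4.0
tool_pos: [0.5317, -0.2986, 0.3021]
tcp_rot: [1.209, 1.214, -1.212]
wrist_force: [0.5, 0.1, -1.7]
width: 0.299
time: 4.42
tool_pos: [0.5279, -0.3632, 0.3034]
tcp_rot: [1.211, 1.211, -1.212]
wrist_force: [0.7, 0.2, -1.5]
width: 0.294
[ 0.52790334 -0.3631944   0.30339787] [-6.41365456e-01  1.72128364e-01  1.60819476e+00 -2.47725259e-04
  1.36404777e+00 -6.39372862e-01]
```

View pics/w3m.png

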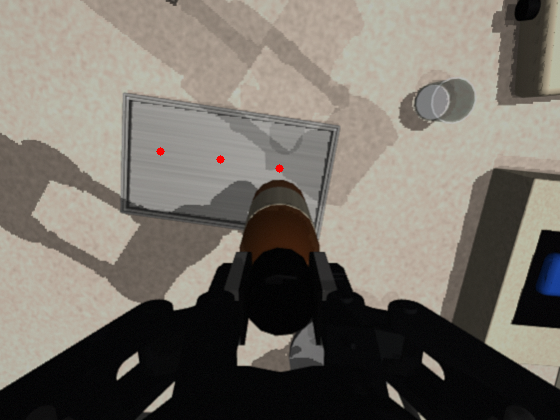

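View pics/s3m.png

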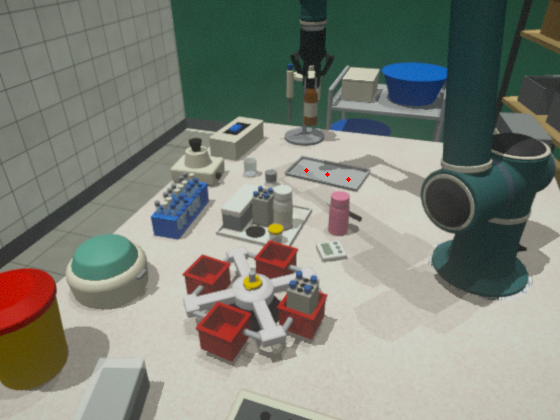

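Slots (red dots) lie on the tray floor. Lower the bottle.

```bash
python3 -m creep '[{"grip":0.5,"dp":[1,0,-0.3],"rotation":[0,0,0]},{"grip":0.5,"dp":[3,0,-0.3],"rotation":[0,0,0]},{"grip":0.5,"dp":[6,0,-0.3],"rotation":[0,0,0]},{"grip":0.5,"dp":[9,0,-0.3],"rotation":[0,0,0]},{"grip":0.5,"dp":[12,0,-0.3],"rotation":[0,0,0]}]'
python3 -m creep '[{"grip":0.5,"dp":[2,0,0],"rotation":[0,0,0]},{"grip":0.5,"dp":[3.2,0,0],"rotation":[0,0,0]},{"grip":0.5,"dp":[4,0,0],"rotation":[0,0,0]},{"grip":0.5,"dp":[4.4,0,0],"rotation":[0,0,0]},{"grip":0.5,"dp":[4.6,0,0],"rotation":[0,0,0]}]'
python3 -m creep '[{"grip":0.5,"dp":[0.2,0,0],"rotation":[0,0,0]},{"grip":0.5,"dp":[0.4,0,0],"rotation":[0,0,0]},{"grip":0.5,"dp":[0.5,0,0],"rotation":[0,0,0]},{"grip":0.5,"dp":[0.6,0,0],"rotation":[0,0,0]},{"grip":0.5,"dp":[0.7,0,0],"rotation":[0,0,0]}]'
```

```text
time: 4.93
tool_pos: [0.5293, -0.3573, 0.1841]
tcp_rot: [1.208, 1.209, -1.207]
wrist_force: [-0.2, -0.1, -2.0]
width: 0.296
time: 5.35
tool_pos: [0.5296, -0.3588, 0.1397]
tcp_rot: [1.209, 1.208, -1.208]
wrist_force: [-0.0, 0.4, -1.8]
width: 0.298
time: 5.77
tool_pos: [0.5293, -0.3594, 0.133]
tcp_rot: [1.209, 1.208, -1.209]
wrist_force: [-1.8, 0.7, 10.3]
width: 0.297
```

```bash
python3 -m creep '[{"grip":0.5,"dp":[-0.1,0,0],"rotation":[0,0,0]},{"grip":3.5,"dp":[-0.1,0,0],"rotation":[0,0,0]},{"grip":5,"dp":[-0.1,0,0],"rotation":[0,0,0]},{"grip":6,"dp":[-0.1,0,0],"rotation":[0,0,0]},{"grip":6,"dp":[-0.1,0,0],"rotation":[0,0,0]}]'
python3 -m creep '[{"grip":6,"dp":[-1,0,0],"rotation":[0,0,0]},{"grip":6,"dp":[-3,0,0],"rotation":[0,0,0]},{"grip":6,"dp":[-6,0,0],"rotation":[0,0,0]},{"grip":8,"dp":[-10,0,-2],"rotation":[0,0,0]},{"grip":8,"dp":[-13,0.3,-5],"rotation":[0,0,0]}]'
python3 - <<'E'
from h import *; from workcell import bot
s=bot.read_state(); print(s['tool_pos'])
c=snap(bot,"side","s4")
cv2.imwrite("pics/s4z.png",cv2.resize(c['p'][80:260,180:400,::-1],None,fx=3,fy=3,interpolation=cv2.INTER_CUBIC))
P=cloud(c);x,y,z=P[...,0],P[...,1],P[...,2]
np.set_printoptions(precision=4,suppress=True)
m=(abs(z-.1465)<.004)&(x>.45)&(x<.6)&(y<-.3)&(y>-.42);q=P[m];print(len(q),np.median(q,0))
E
```

```text
time: 6.18
tool_pos: [0.5291, -0.3591, 0.1335]
tcp_rot: [1.209, 1.209, -1.209]
wrist_force: [0.1, -0.5, -0.0]
width: 0.702
time: 6.6
tool_pos: [0.5316, -0.3134, 0.2635]
tcp_rot: [1.21, 1.205, -1.211]
wrist_force: [2.1, -0.2, 1.4]
width: 0.933
[ 0.53162802 -0.31336054  0.2634635 ]
34 [ 0.5235 -0.3557  0.1474]
```

View pics/s4z.png

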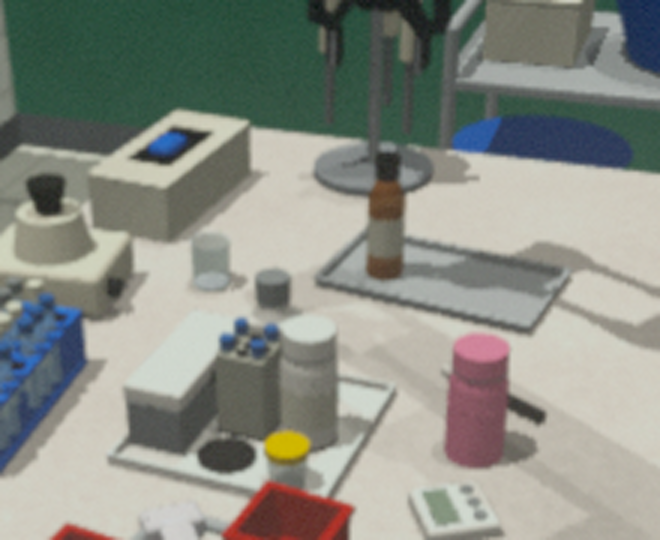

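The slim bottle stands upright in the steel tray at zoom (385,270). Next is the square bottle.

```bash
python3 -m creep '[{"grip":8.5,"dp":[-0.5,0.4,-3],"rotation":[0,0,0]},{"grip":8.5,"dp":[0,0.9,-7],"rotation":[0,0,0]},{"grip":8.5,"dp":[0,1.4,-11],"rotation":[0,0,0]},{"grip":8.5,"dp":[0,2,-15],"rotation":[0,0,0]},{"grip":8.5,"dp":[0,2.5,-19],"rotation":[0,0,0]}]'
python3 -m creep '[{"grip":8.5,"dp":[1,0.3,-3],"rotation":[0,0,0]},{"grip":8.5,"dp":[2.5,0.4,-4.4],"rotation":[0,0,0]},{"grip":8.5,"dp":[4,0.4,-4.6],"rotation":[0,0,0]},{"grip":8.5,"dp":[5,0.4,-4.6],"rotation":[0,0,0]},{"grip":8.5,"dp":[5,0.4,-4.6],"rotation":[0,0,0]}]'
cat > w.py <<'E'
import sys
from h import *; from workcell import bot
np.set_printoptions(precision=4,suppress=True)
tag=sys.argv[1]
s=bot.read_state(); print(s['time'],s['tool_pos'],R.from_rotvec(s['tcp_rot']).as_matrix().ravel())
c=snap(bot,"wrist",tag);P=cloud(c)
x,y,z=P[...,0],P[...,1],P[...,2]
for a in sys.argv[2:]:
    nm,x0,y0,r,h=a.split(","); x0,y0,r,h=map(float,(x0,y0,r,h))
    q=P[(np.hypot(x-x0,y-y0)<r)&(abs(z-h)<.003)]
    if len(q)>5:
        (cx,cy),rr=cv2.minEnclosingCircle((q[:,:2]*1000).astype(np.float32))
        print(nm,len(q),np.median(q,0),"circle",cx,cy,rr)
E
python3 w.py w5 sq,.562,-.073,.035,.1355 jar,.51,-.0175,.045,.1205
```

```text
time: 7.07
tool_pos: [0.5568, -0.12, 0.2614]
tcp_rot: [1.21, 1.208, -1.209]
wrist_force: [-0.1, -0.4, -0.1]
width: 0.994
time: 7.48
tool_pos: [0.5591, -0.0751, 0.2082]
tcp_rot: [1.207, 1.213, -1.211]
wrist_force: [-0.4, -0.2, -0.0]
width: 0.991
7.4833 [ 0.5591 -0.0751  0.2082] [-0.0042  1.      0.001   0.0005  0.001  -1.     -1.     -0.0042 -0.0005]
sq 2154 [ 0.5632 -0.0753  0.1353] circle 563.1701049804688 -75.88934326171875 16.89043426513672
jar 5104 [ 0.5091 -0.0177  0.1202] circle 508.76287841796875 -18.479995727539062 24.94235610961914
```

View pics/w5.png

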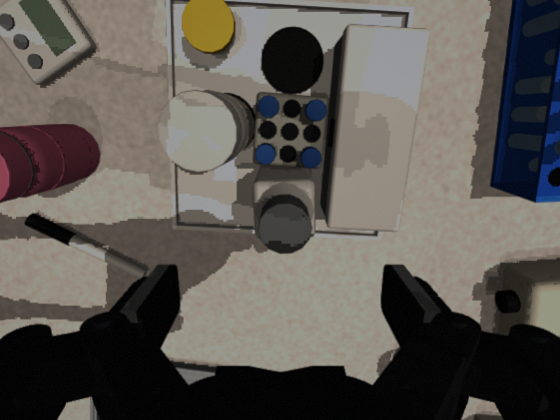

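The square bottle's cap is at (285,220), measured at (0.563,-0.0755). The jar lid (205,130) and block (290,130) are clear of the finger path. Descend and grip.

```bash
python3 -m creep '[{"grip":8,"dp":[2,0.1,0.15],"rotation":[0,0,0]},{"grip":7,"dp":[4.5,0.1,0.15],"rotation":[0,0,0]},{"grip":7,"dp":[7,0.1,0.15],"rotation":[0,0,0]},{"grip":7,"dp":[8.7,0.1,0.15],"rotation":[0,0,0]},{"grip":7,"dp":[9.3,0.1,0.15],"rotation":[0,0,0]}]'
python3 -m creep '[{"grip":6,"dp":[0,0,0],"rotation":[0,0,0]},{"grip":5,"dp":[0,0,0],"rotation":[0,0,0]},{"grip":4.2,"dp":[0,0,0],"rotation":[0,0,0]},{"grip":3.6,"dp":[0,0,0],"rotation":[0,0,0]},{"grip":3,"dp":[0,0,0],"rotation":[0,0,0]}]'
python3 -m creep '[{"grip":2.5,"dp":[0,0,0],"rotation":[0,0,0]},{"grip":1.5,"dp":[0,0,0],"rotation":[0,0,0]},{"grip":1,"dp":[0,0,0],"rotation":[0,0,0]},{"grip":1,"dp":[0,0,0],"rotation":[0,0,0]}]' 50
python3 -m creep '[{"grip":1,"dp":[-0.5,0,0],"rotation":[0,0,0]},{"grip":1,"dp":[-1.5,0,0],"rotation":[0,0,0]},{"grip":1,"dp":[-3.5,0,0],"rotation":[0,0,0]},{"grip":1,"dp":[-6,0,0],"rotation":[0,0,0]},{"grip":1,"dp":[-9,0,0],"rotation":[0,0,0]}]'
python3 -m creep '[{"grip":1,"dp":[-2.5,0.0,0],"rotation":[0,0,0]},{"grip":1,"dp":[-4.5,0,0],"rotation":[0,0,0]},{"grip":1,"dp":[-5.5,0,0],"rotation":[0,0,0]},{"grip":1,"dp":[-6,0,0],"rotation":[0,0,0]}]'
python3 w.py w6
```

```text
time: 7.95
tool_pos: [0.5603, -0.0779, 0.1155]
tcp_rot: [1.209, 1.211, -1.213]
wrist_force: [-0.6, -1.2, 0.1]
width: 0.818
time: 8.37
tool_pos: [0.5628, -0.0775, 0.1197]
tcp_rot: [1.21, 1.207, -1.208]
wrist_force: [-2.1, 0.3, 5.1]
width: 0.381
time: 8.7
tool_pos: [0.5628, -0.0774, 0.1197]
tcp_rot: [1.21, 1.207, -1.208]
wrist_force: [-1.7, 0.0, 6.3]
width: 0.385
time: 9.12
tool_pos: [0.56, -0.0767, 0.2068]
tcp_rot: [1.208, 1.213, -1.212]
wrist_force: [0.4, -0.2, -2.8]
width: 0.385
time: 9.45
tool_pos: [0.5627, -0.0772, 0.2701]
tcp_rot: [1.21, 1.206, -1.207]
wrist_force: [0.2, -0.1, -3.5]
width: 0.379
9.45 [ 0.5627 -0.0772  0.2701] [ 0.0037  1.      0.0001 -0.0007  0.0001 -1.     -1.      0.0037  0.0007]
```

View pics/w6.png

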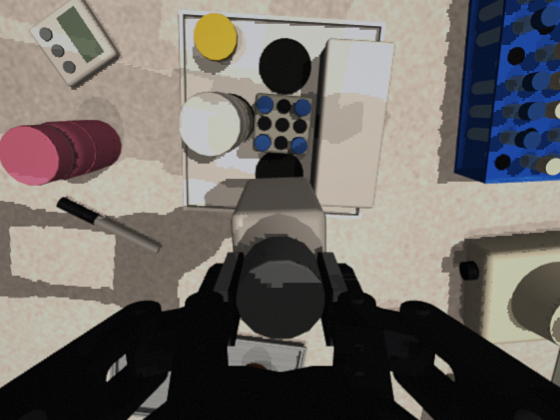

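The square bottle is held and upright. Carry it to the near end of the steel tray (0.381,-0.340).

```bash
python3 -m creep '[{"grip":1,"dp":[-0.5,-0.4,0.6],"rotation":[0,0,0]},{"grip":1,"dp":[-1,-1.1,1.6],"rotation":[0,0,0]},{"grip":1,"dp":[-1,-2.2,3.2],"rotation":[0,0,0]},{"grip":1,"dp":[-1,-3.6,5.2],"rotation":[0,0,0]},{"grip":1,"dp":[-1,-5,7.3],"rotation":[0,0,0]}]'
python3 -m creep '[{"grip":1,"dp":[0,-1.5,2.2],"rotation":[0,0,0]},{"grip":1,"dp":[0,-3,4.4],"rotation":[0,0,0]},{"grip":1,"dp":[0,-4.5,6.6],"rotation":[0,0,0]},{"grip":1,"dp":[0,-6,8.8],"rotation":[0,0,0]},{"grip":1,"dp":[0,-7.5,11],"rotation":[0,0,0]}]'
python3 -m creep '[{"grip":1,"dp":[0,-1.5,2.2],"rotation":[0,0,0]},{"grip":1,"dp":[0,-3,4.4],"rotation":[0,0,0]},{"grip":1,"dp":[0,-4.3,6.2],"rotation":[0,0,0]},{"grip":1,"dp":[0,-5.2,7.5],"rotation":[0,0,0]},{"grip":1,"dp":[0,-5.6,8],"rotation":[0,0,0]}]'
python3 -m creep '[{"grip":1,"dp":[1,0,0],"rotation":[0,0,0]},{"grip":1,"dp":[3,0,0],"rotation":[0,0,0]},{"grip":1,"dp":[6,0,0],"rotation":[0,0,0]},{"grip":1,"dp":[9,0,0],"rotation":[0,0,0]},{"grip":1,"dp":[11,0,0],"rotation":[0,0,0]}]'
python3 - <<'E'
from h import *; from workcell import bot
s=bot.read_state(); print(s['tool_pos'],s['q'])
c=snap(bot,"side","s7")
cv2.imwrite("pics/s7z.png",cv2.resize(c['p'][80:260,180:400,::-1],None,fx=3,fy=3,interpolation=cv2.INTER_CUBIC))
E
```

```text
time: 9.92
tool_pos: [0.5099, -0.1509, 0.2762]
tcp_rot: [1.207, 1.212, -1.21]
wrist_force: [0.2, -0.3, -3.5]
width: 0.382
time: 10.33
tool_pos: [0.4343, -0.2612, 0.2762]
tcp_rot: [1.209, 1.212, -1.211]
wrist_force: [-0.5, -0.5, -2.8]
width: 0.38
time: 10.75
tool_pos: [0.3779, -0.3417, 0.2762]
tcp_rot: [1.211, 1.211, -1.213]
wrist_force: [-0.1, -0.0, -4.0]
width: 0.384
time: 11.17
tool_pos: [0.3794, -0.3376, 0.1635]
tcp_rot: [1.21, 1.215, -1.209]
wrist_force: [-1.7, 0.5, -3.6]
width: 0.383
[ 0.37941979 -0.33762097  0.16348449] [-7.76590345e-01  1.83605906e-02  2.04009183e+00  6.40638456e-04
  1.08817224e+00 -7.77513348e-01]
```

View pics/s7z.png

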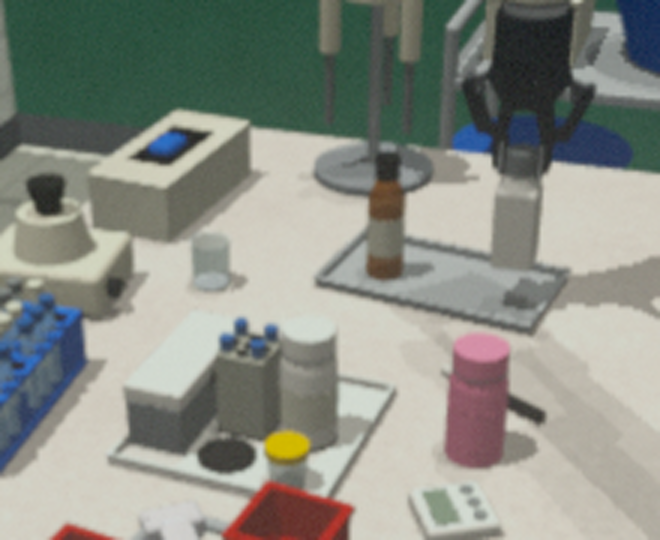

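```bash
python3 -m creep '[{"grip":1,"dp":[1.5,0,0],"rotation":[0,0,0]},{"grip":1,"dp":[2.8,0,0],"rotation":[0,0,0]},{"grip":1,"dp":[3.7,0,0],"rotation":[0,0,0]},{"grip":1,"dp":[4.2,0,0],"rotation":[0,0,0]},{"grip":1,"dp":[4.4,0,0],"rotation":[0,0,0]}]'
python3 -m creep '[{"grip":1,"dp":[0.2,0,0],"rotation":[0,0,0]},{"grip":1,"dp":[0.4,0,0],"rotation":[0,0,0]},{"grip":1,"dp":[0.5,0,0],"rotation":[0,0,0]}]'
```

```text
time: 11.63
tool_pos: [0.3805, -0.3393, 0.1227]
tcp_rot: [1.209, 1.211, -1.209]
wrist_force: [-0.4, 0.2, -3.5]
width: 0.38
time: 11.88
tool_pos: [0.3812, -0.3404, 0.1191]
tcp_rot: [1.209, 1.208, -1.209]
wrist_force: [0.4, 0.9, -2.8]
width: 0.381
```

```bash
python3 -m creep '[{"grip":1,"dp":[0.1,0,0],"rotation":[0,0,0]},{"grip":1,"dp":[0.2,0,0],"rotation":[0,0,0]},{"grip":1,"dp":[0.3,0,0],"rotation":[0,0,0]},{"grip":1,"dp":[0.3,0,0],"rotation":[0,0,0]}]'
```

```text
time: 12.22
tool_pos: [0.381, -0.3406, 0.1168]
tcp_rot: [1.209, 1.208, -1.209]
wrist_force: [-2.5, 0.5, 3.6]
width: 0.381
```

```bash
python3 -m creep '[{"grip":1,"dp":[-0.1,0,0],"rotation":[0,0,0]},{"grip":4,"dp":[-0.1,0,0],"rotation":[0,0,0]},{"grip":5.5,"dp":[-0.1,0,0],"rotation":[0,0,0]},{"grip":6.5,"dp":[-0.1,0,0],"rotation":[0,0,0]},{"grip":6.5,"dp":[-0.1,0,0],"rotation":[0,0,0]}]'
python3 -m creep '[{"grip":7,"dp":[-1,0,0],"rotation":[0,0,0]},{"grip":7,"dp":[-3,0,0],"rotation":[0,0,0]},{"grip":7,"dp":[-6,0,0],"rotation":[0,0,0]},{"grip":8,"dp":[-9.5,0,0],"rotation":[0,0,0]},{"grip":8,"dp":[-13,0,0],"rotation":[0,0,0]}]'
python3 -m creep '[{"grip":8.5,"dp":[-1,1,-2.5],"rotation":[0,0,0]},{"grip":8.5,"dp":[-1,2.3,-5.7],"rotation":[0,0,0]},{"grip":8.5,"dp":[-1,3.7,-9.3],"rotation":[0,0,0]},{"grip":8.5,"dp":[-1,5.1,-12.9],"rotation":[0,0,0]},{"grip":8.5,"dp":[-1,6.6,-16.5],"rotation":[0,0,0]}]'
python3 -m creep '[{"grip":8.5,"dp":[0,1.5,-3.6],"rotation":[0,0,0]},{"grip":8.5,"dp":[0,3,-7.2],"rotation":[0,0,0]},{"grip":8.5,"dp":[0,4.4,-10.8],"rotation":[0,0,0]},{"grip":8.5,"dp":[0,5.6,-14],"rotation":[0,0,0]},{"grip":8.5,"dp":[0,6.3,-15.7],"rotation":[0,0,0]}]'
python3 -m creep '[{"grip":8.5,"dp":[0,0,0],"rotation":[0.12,0,0]},{"grip":8.5,"dp":[0,0,0],"rotation":[0.24,0,0]},{"grip":8.5,"dp":[0,0,0],"rotation":[0.36,0,0]},{"grip":8.5,"dp":[0,0,0],"rotation":[0.48,0,0]},{"grip":8.5,"dp":[0,0,0],"rotation":[0.6,0,0]}]'
python3 -m creep '[{"grip":8.5,"dp":[0,0,0],"rotation":[0.12,0,0]},{"grip":8.5,"dp":[0,0,0],"rotation":[0.24,0,0]},{"grip":8.5,"dp":[0,0,0],"rotation":[0.36,0,0]},{"grip":8.5,"dp":[0,0,0],"rotation":[0.48,0,0]},{"grip":8.5,"dp":[0,0,0],"rotation":[0.6,0,0]}]'
python3 -m creep '[{"grip":8.5,"dp":[0,0,0],"rotation":[0.12,0,0]},{"grip":8.5,"dp":[0,0,0],"rotation":[0.24,0,0]},{"grip":8.5,"dp":[0,0,0],"rotation":[0.36,0,0]},{"grip":8.5,"dp":[0,0,0],"rotation":[0.43,0,0]},{"grip":8.5,"dp":[0,0,0],"rotation":[0.43,0,0]}]'
python3 w.py w8 jar,.51,-.0175,.045,.1205
python3 - <<'E'
from h import *; from workcell import bot
c=snap(bot,"side","s8")
cv2.imwrite("pics/s8z.png",cv2.resize(c['p'][80:260,180:400,::-1],None,fx=3,fy=3,interpolation=cv2.INTER_CUBIC))
E
```

```text
time: 12.63
tool_pos: [0.3809, -0.3403, 0.1167]
tcp_rot: [1.209, 1.209, -1.209]
wrist_force: [0.5, 0.7, -0.8]
width: 0.761
time: 13.05
tool_pos: [0.3803, -0.3396, 0.2481]
tcp_rot: [1.209, 1.21, -1.209]
wrist_force: [-0.0, -0.5, -0.1]
width: 0.934
time: 13.47
tool_pos: [0.4471, -0.1738, 0.2579]
tcp_rot: [1.21, 1.207, -1.209]
wrist_force: [-0.0, -0.2, 0.2]
width: 0.996
time: 13.88
tool_pos: [0.5107, -0.0147, 0.2576]
tcp_rot: [1.209, 1.21, -1.206]
wrist_force: [0.5, -0.5, -0.2]
width: 0.998
time: 14.3
tool_pos: [0.5099, -0.0179, 0.2574]
tcp_rot: [1.64, 0.859, -1.639]
wrist_force: [-0.6, -0.5, -0.1]
width: 0.994
time: 14.72
tool_pos: [0.5098, -0.0181, 0.2574]
tcp_rot: [2.023, 0.373, -2.022]
wrist_force: [-0.3, -0.3, -0.2]
width: 0.995
time: 15.13
tool_pos: [0.5098, -0.0181, 0.2574]
tcp_rot: [-2.191, 0.067, 2.19]
wrist_force: [-0.1, 0.0, 0.4]
width: 0.995
15.1333 [ 0.5098 -0.0181  0.2574] [ 0.0008 -0.0608 -0.9981 -0.     -0.9981  0.0608 -1.     -0.     -0.0008]
jar 2854 [ 0.5092 -0.0188  0.1202] circle 508.28924560546875 -18.626283645629883 24.905763626098633
```

View pics/w8.png

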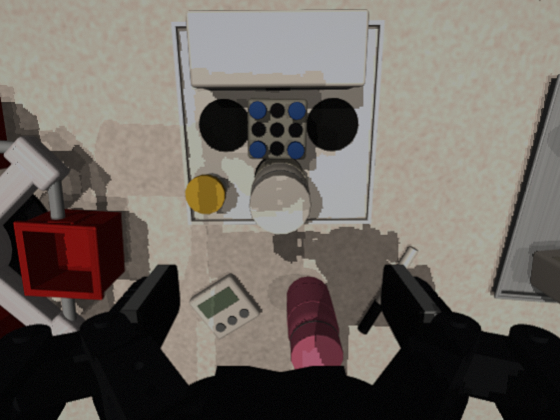

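View pics/s8z.png

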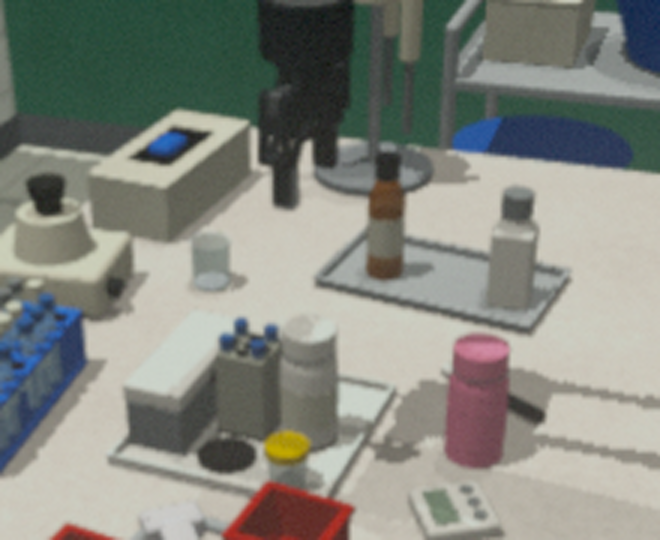

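Both bottles stand in the steel tray. The jar lid is at wrist (280,205), white and on the tray pad, not the pink one at (315,340). Measured at (0.509,-0.0185), right under the TCP. Descend and grip.

```bash
python3 -m creep '[{"grip":8.5,"dp":[3,0,0],"rotation":[0,0,0]},{"grip":8.5,"dp":[6,0,0.1],"rotation":[0,0,0]},{"grip":8.5,"dp":[9,0,0.1],"rotation":[0,0,0]},{"grip":8.5,"dp":[11.5,0,0.1],"rotation":[0,0,0]},{"grip":8.5,"dp":[13.5,0,0.1],"rotation":[0,0,0]}]'
python3 -m creep '[{"grip":8.5,"dp":[1.2,0,0],"rotation":[0,0,0]},{"grip":8.5,"dp":[1.8,0,0],"rotation":[0,0,0]},{"grip":8,"dp":[1.9,0,0],"rotation":[0,0,0]},{"grip":7,"dp":[1.9,0,0],"rotation":[0,0,0]},{"grip":6,"dp":[1.9,0,0],"rotation":[0,0,0]}]'
python3 -m creep '[{"grip":5.2,"dp":[0,0,0],"rotation":[0,0,0]},{"grip":4.5,"dp":[0,0,0],"rotation":[0,0,0]},{"grip":3.5,"dp":[0,0,0],"rotation":[0,0,0]},{"grip":3,"dp":[0,0,0],"rotation":[0,0,0]},{"grip":3,"dp":[0,0,0],"rotation":[0,0,0]}]' 50
```

```text
time: 15.65
tool_pos: [0.5076, -0.0179, 0.1196]
tcp_rot: [-2.19, 0.063, 2.195]
wrist_force: [0.3, 0.1, 0.7]
width: 1.0
time: 16.07
tool_pos: [0.5101, -0.0181, 0.1041]
tcp_rot: [-2.195, 0.065, 2.189]
wrist_force: [-0.2, 0.3, 0.3]
width: 0.709
time: 16.48
tool_pos: [0.5104, -0.0181, 0.1044]
tcp_rot: [-2.195, 0.065, 2.187]
wrist_force: [1.2, 0.7, 7.0]
width: 0.57
```

```bash
python3 -m creep '[{"grip":3,"dp":[-0.5,0,0],"rotation":[0,0,0]},{"grip":3,"dp":[-1.5,0,0],"rotation":[0,0,0]},{"grip":3,"dp":[-3.5,0,0],"rotation":[0,0,0]},{"grip":3,"dp":[-6,0,0],"rotation":[0,0,0]},{"grip":3,"dp":[-9,0,0],"rotation":[0,0,0]}]'
python3 -m creep '[{"grip":3,"dp":[-3,0,0],"rotation":[0,0,0]},{"grip":3,"dp":[-5.5,0.3,0],"rotation":[0,0,0]},{"grip":3,"dp":[-7.5,1,0.1],"rotation":[0,0,0]},{"grip":3,"dp":[-8.5,2.3,0.2],"rotation":[0,0,0]},{"grip":3,"dp":[-8.5,4.3,0.4],"rotation":[0,0,0]}]'
python3 -m creep '[{"grip":3,"dp":[0,2.5,0.3],"rotation":[0,0,0]},{"grip":3,"dp":[0,5,0.5],"rotation":[0,0,0]},{"grip":3,"dp":[0,7.5,0.8],"rotation":[0,0,0]},{"grip":3,"dp":[0,10,1],"rotation":[0,0,0]},{"grip":3,"dp":[0,12.5,1.3],"rotation":[0,0,0]}]'
python3 -m creep '[{"grip":3,"dp":[0,2.5,0.3],"rotation":[0,0,0]},{"grip":3,"dp":[0,5,0.5],"rotation":[0,0,0]},{"grip":3,"dp":[0,7.5,0.8],"rotation":[0,0,0]},{"grip":3,"dp":[0,10,1],"rotation":[0,0,0]},{"grip":3,"dp":[0,12.5,1.3],"rotation":[0,0,0]}]'
python3 -m creep '[{"grip":3,"dp":[0,2,0.2],"rotation":[0,0,0]},{"grip":3,"dp":[0,3.3,0.4],"rotation":[0,0,0]},{"grip":3,"dp":[0,4,0.5],"rotation":[0,0,0]},{"grip":3,"dp":[0,4.3,0.5],"rotation":[0,0,0]},{"grip":3,"dp":[0,4.3,0.5],"rotation":[0,0,0]}]'
python3 w.py w9
```

```text
time: 16.9
tool_pos: [0.5066, -0.0179, 0.1917]
tcp_rot: [-2.186, 0.065, 2.197]
wrist_force: [0.5, -0.0, -2.7]
width: 0.572
time: 17.32
tool_pos: [0.5036, -0.0604, 0.2816]
tcp_rot: [-2.199, 0.063, 2.186]
wrist_force: [0.6, -1.0, -2.7]
width: 0.568
time: 17.73
tool_pos: [0.4809, -0.1856, 0.2776]
tcp_rot: [-2.19, 0.064, 2.192]
wrist_force: [-0.3, -0.6, -2.1]
width: 0.568
time: 18.15
tool_pos: [0.4605, -0.3096, 0.2775]
tcp_rot: [-2.19, 0.064, 2.192]
wrist_force: [0.0, 0.0, -3.1]
width: 0.569
time: 18.57
tool_pos: [0.4538, -0.3512, 0.2774]
tcp_rot: [-2.19, 0.065, 2.191]
wrist_force: [-0.2, 0.0, -2.8]
width: 0.572
18.5667 [ 0.4538 -0.3512  0.2774] [-0.0003 -0.0596 -0.9982  0.0008 -0.9982  0.0596 -1.     -0.0007  0.0003]
```

View pics/w9.png

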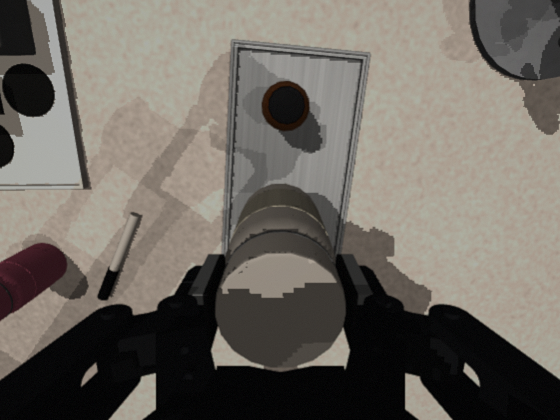

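```bash
python3 -m creep '[{"grip":3,"dp":[1,0,0],"rotation":[0,0,0]},{"grip":3,"dp":[3,0,-0.1],"rotation":[0,0,0]},{"grip":3,"dp":[6,0,-0.1],"rotation":[0,0,0]},{"grip":3,"dp":[9,0,-0.1],"rotation":[0,0,0]},{"grip":3,"dp":[11.5,0,-0.1],"rotation":[0,0,0]}]'
python3 -m creep '[{"grip":3,"dp":[2,0,0],"rotation":[0,0,0]},{"grip":3,"dp":[3.5,0,0],"rotation":[0,0,0]},{"grip":3,"dp":[4.6,0,0],"rotation":[0,0,0]},{"grip":3,"dp":[5.2,0,0],"rotation":[0,0,0]},{"grip":3,"dp":[5.4,0,0],"rotation":[0,0,0]}]'
python3 -m creep '[{"grip":3,"dp":[0.2,0,0],"rotation":[0,0,0]},{"grip":3,"dp":[0.4,0,0],"rotation":[0,0,0]},{"grip":3,"dp":[0.6,0,0],"rotation":[0,0,0]},{"grip":3,"dp":[0.8,0,0],"rotation":[0,0,0]},{"grip":3,"dp":[0.8,0,0],"rotation":[0,0,0]}]'
```

```text
time: 19.03
tool_pos: [0.4545, -0.3497, 0.1601]
tcp_rot: [-2.19, 0.062, 2.193]
wrist_force: [-0.8, -0.5, -2.9]
width: 0.569
time: 19.45
tool_pos: [0.4545, -0.3504, 0.1073]
tcp_rot: [-2.189, 0.063, 2.193]
wrist_force: [1.2, -0.1, -2.9]
width: 0.571
time: 19.87
tool_pos: [0.4555, -0.352, 0.1015]
tcp_rot: [-2.193, 0.066, 2.19]
wrist_force: [-0.7, 0.3, 0.1]
width: 0.572
```

```bash
python3 -m creep '[{"grip":3,"dp":[0.1,0,0],"rotation":[0,0,0]},{"grip":3,"dp":[0.1,0,0],"rotation":[0,0,0]}]'
python3 -m creep '[{"grip":5.5,"dp":[0,0,0],"rotation":[0,0,0]},{"grip":7,"dp":[0,0,0],"rotation":[0,0,0]},{"grip":8.2,"dp":[0,0,0],"rotation":[0,0,0]},{"grip":8.5,"dp":[0,0,0],"rotation":[0,0,0]},{"grip":8.5,"dp":[0,0,0],"rotation":[0,0,0]}]'
python3 -m creep '[{"grip":8.5,"dp":[-1,0,0],"rotation":[0,0,0]},{"grip":8.5,"dp":[-3,0,0],"rotation":[0,0,0]},{"grip":8.5,"dp":[-6,0,0],"rotation":[0,0,0]},{"grip":8.5,"dp":[-9.5,0,0],"rotation":[0,0,0]},{"grip":8.5,"dp":[-13,0,0],"rotation":[0,0,0]}]'
```

```text
time: 20.03
tool_pos: [0.4557, -0.352, 0.1015]
tcp_rot: [-2.194, 0.066, 2.19]
wrist_force: [-2.1, 1.6, 4.2]
width: 0.573
time: 20.45
tool_pos: [0.4549, -0.3514, 0.0995]
tcp_rot: [-2.191, 0.065, 2.191]
wrist_force: [0.6, -0.1, 0.7]
width: 0.996
time: 20.87
tool_pos: [0.4544, -0.351, 0.2308]
tcp_rot: [-2.19, 0.064, 2.192]
wrist_force: [1.1, 0.4, -0.3]
width: 0.997
```

```bash
python3 -m creep '[{"grip":8.5,"dp":[-2,-2,-0.5],"rotation":[0,0,0]},{"grip":8.5,"dp":[-2,-5,-1.4],"rotation":[0,0,0]},{"grip":8.5,"dp":[-2,-8.7,-2.4],"rotation":[0,0,0]},{"grip":8.5,"dp":[-2,-12.5,-3.4],"rotation":[0,0,0]},{"grip":8.5,"dp":[-2,-16.3,-4.4],"rotation":[0,0,0]}]'
python3 -m creep '[{"grip":8.5,"dp":[0,-3.8,-1],"rotation":[0,0,0]},{"grip":8.5,"dp":[0,-7.6,-2],"rotation":[0,0,0]},{"grip":8.5,"dp":[0,-11.4,-3],"rotation":[0,0,0]},{"grip":8.5,"dp":[0,-15,-4],"rotation":[0,0,0]},{"grip":8.5,"dp":[0,-17.5,-4.8],"rotation":[0,0,0]}]'
python3 -m creep '[{"grip":8.5,"dp":[2,0,0],"rotation":[0,0,0]},{"grip":8.5,"dp":[4,0,0],"rotation":[0,0,0]},{"grip":8.5,"dp":[5,0,0],"rotation":[0,0,0]},{"grip":8.5,"dp":[5,0,0],"rotation":[0,0,0]}]'
python3 w.py w10 block,.567,-.0185,.04,.091
python3 - <<'E'
from h import *; from workcell import bot
np.set_printoptions(precision=4,suppress=True)
c=load("pics/w10.npz");P=cloud(c);x,y,z=P[...,0],P[...,1],P[...,2]
m=(abs(z-.0905)<.003)&(x>.52)&(x<.615)&(y>-.07)&(y<.03)
print(cv2.minAreaRect((P[m][:,:2]*1000).astype(np.float32)),m.sum())
hs=cv2.cvtColor(c['p'],cv2.COLOR_RGB2HSV)
m=(hs[...,0]>100)&(hs[...,0]<130)&(hs[...,1]>110)&(abs(z-.105)<.004)&(x>.5)&(x<.62)&(abs(y)<.07)
k,l,s,ce=cv2.connectedComponentsWithStats(m.astype(np.uint8))
C4=[np.median(P[l==i],0) for i in range(1,k) if s[i,4]>30]; print(np.array(C4),np.mean(C4,0))
c=snap(bot,"side","s10")
cv2.imwrite("pics/s10z.png",cv2.resize(c['p'][80:260,180:400,::-1],None,fx=3,fy=3,interpolation=cv2.INTER_CUBIC))
E
```

```text
time: 21.28
tool_pos: [0.5088, -0.1901, 0.2508]
tcp_rot: [-2.193, 0.067, 2.189]
wrist_force: [1.1, 0.6, -0.1]
width: 0.996
time: 21.7
tool_pos: [0.5673, -0.0163, 0.2505]
tcp_rot: [-2.193, 0.062, 2.191]
wrist_force: [0.3, -0.8, -1.0]
width: 0.993
time: 22.03
tool_pos: [0.5647, -0.0191, 0.1969]
tcp_rot: [-2.185, 0.064, 2.197]
wrist_force: [-0.1, -0.2, 0.2]
width: 0.995
22.0333 [ 0.5647 -0.0191  0.1969] [-0.0055 -0.0588 -0.9983  0.0004 -0.9983  0.0588 -1.     -0.0001  0.0055]
block 3102 [ 0.567  -0.0198  0.0903] circle 566.6423950195312 -19.702861785888672 33.330257415771484
((566.3666381835938, -19.686626434326172), (49.75710678100586, 49.82280349731445), 85.79066467285156) 3141
[[ 0.5836 -0.0055  0.1052]
 [ 0.5812 -0.0363  0.1052]
 [ 0.553  -0.0034  0.105 ]
 [ 0.5505 -0.0337  0.1051]] [ 0.5671 -0.0197  0.1051]
```

View pics/w10.png

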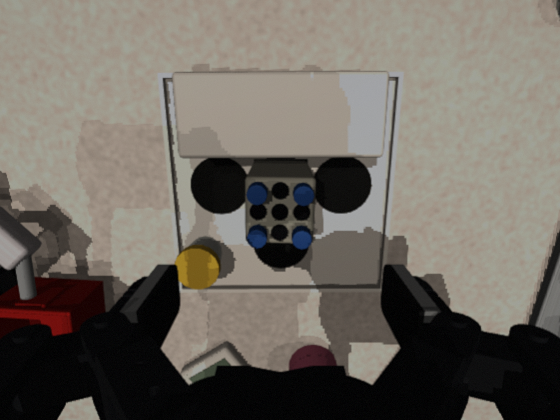

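View pics/s10z.png

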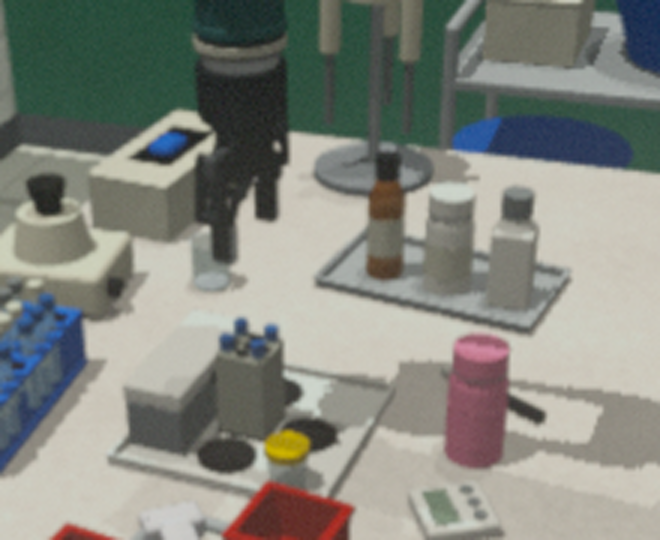

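The three containers stand upright in the steel tray at zoom (385,215), (450,240) and (512,250), and the gaps round the block are clear. The block measures (0.5667,-0.0197) with yaw -4.2° and a 49.8 mm plan size, which matches. Grip it high, about 68 mm above its underside.

```bash
python3 -m creep '[{"grip":8.5,"dp":[2,0.1,0],"rotation":[0.012,0,0]},{"grip":8.5,"dp":[4.5,0.1,0],"rotation":[0.012,0,0]},{"grip":8.5,"dp":[7,0.1,0],"rotation":[0.012,0,0]},{"grip":8.5,"dp":[9.5,0.1,0],"rotation":[0.012,0,0]},{"grip":8.5,"dp":[11.5,0.1,0],"rotation":[0.012,0,0]}]'
python3 -m creep '[{"grip":8.5,"dp":[0.9,0,0],"rotation":[0,0,0]},{"grip":8.5,"dp":[1.3,0,0],"rotation":[0,0,0]},{"grip":8.5,"dp":[1.5,0,0],"rotation":[0,0,0]},{"grip":8,"dp":[1.5,0,0],"rotation":[0,0,0]},{"grip":7,"dp":[1.5,0,0],"rotation":[0,0,0]}]'
```

```text
time: 22.55
tool_pos: [0.5674, -0.0212, 0.0847]
tcp_rot: [-2.186, 0.079, 2.183]
wrist_force: [-0.1, -0.0, 0.0]
width: 0.994
time: 22.97
tool_pos: [0.5682, -0.0207, 0.0713]
tcp_rot: [-2.188, 0.078, 2.182]
wrist_force: [-0.5, -1.1, 0.0]
width: 0.831
```

```bash
python3 -m creep '[{"grip":6,"dp":[0.1,0,0.1],"rotation":[0,0,0]},{"grip":5.2,"dp":[0.1,0,0.1],"rotation":[0,0,0]},{"grip":4.5,"dp":[0.1,0,0.1],"rotation":[0,0,0]},{"grip":3.5,"dp":[0.1,0,0.1],"rotation":[0,0,0]},{"grip":3,"dp":[0.1,0,0.1],"rotation":[0,0,0]}]' 60
python3 -m creep '[{"grip":3,"dp":[-0.5,0,0],"rotation":[0,0,0]},{"grip":3,"dp":[-1.5,0,0],"rotation":[0,0,0]},{"grip":3,"dp":[-3.5,0,0],"rotation":[0,0,0]},{"grip":3,"dp":[-6,0,0],"rotation":[0,0,0]},{"grip":3,"dp":[-9,0,0],"rotation":[0,0,0]}]'
python3 -m creep '[{"grip":3,"dp":[-3,0,0],"rotation":[0,0,0]},{"grip":3,"dp":[-5.5,0,0],"rotation":[0,0,0]},{"grip":3,"dp":[-7.5,0,0],"rotation":[0,0,0]},{"grip":3,"dp":[-8.5,0,0],"rotation":[0,0,0]},{"grip":3,"dp":[-8.5,0,0],"rotation":[0,0,0]}]'
python3 w.py w11
```

```text
time: 23.38
tool_pos: [0.5667, -0.0201, 0.0699]
tcp_rot: [-2.187, 0.077, 2.183]
wrist_force: [0.2, 2.1, 5.3]
width: 0.578
time: 23.8
tool_pos: [0.5634, -0.0204, 0.1574]
tcp_rot: [-2.179, 0.078, 2.191]
wrist_force: [0.3, -0.8, -2.8]
width: 0.578
time: 24.22
tool_pos: [0.5671, -0.0207, 0.2467]
tcp_rot: [-2.191, 0.078, 2.18]
wrist_force: [0.7, 0.2, -3.0]
width: 0.577
24.2167 [ 0.5671 -0.0207  0.2467] [ 0.0051 -0.0712 -0.9975 -0.0007 -0.9975  0.0712 -1.      0.0003 -0.0051]
```

View pics/w11.png

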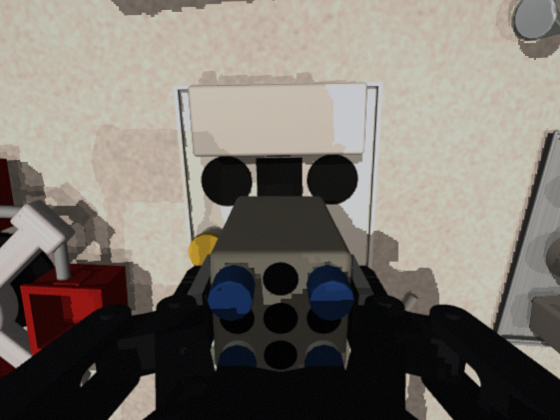

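The block is held, with blue caps at (232,290) and (330,290) and width 49 mm. Move toward the target bucket and measure it from a short distance.

```bash
python3 -m creep '[{"grip":3,"dp":[0,-0.6,0],"rotation":[0,0,0]},{"grip":3,"dp":[0,-1.8,0],"rotation":[0,0,0]},{"grip":3,"dp":[0,-3.6,0.1],"rotation":[0,0,0]},{"grip":3,"dp":[0,-6,0.2],"rotation":[0,0,0]},{"grip":3,"dp":[0,-8.5,0.3],"rotation":[0,0,0]}]'
python3 -m creep '[{"grip":3,"dp":[0,-2.5,0.1],"rotation":[0,0,0]},{"grip":3,"dp":[0,-5,0.2],"rotation":[0.02,0,0]},{"grip":3,"dp":[0,-7,0.3],"rotation":[0.035,0,0]},{"grip":3,"dp":[0,-8.5,0.3],"rotation":[0.05,0,0]},{"grip":3,"dp":[0,-9.5,0.4],"rotation":[0.05,0,0]}]'
python3 -m creep '[{"grip":3,"dp":[0,0,0],"rotation":[0,0,0]},{"grip":3,"dp":[0,0,0],"rotation":[0,0,0]}]'
cat > b.py <<'E'
import sys
from h import *; from workcell import bot
np.set_printoptions(precision=4,suppress=True)
s=bot.read_state(); print(s['tool_pos'],R.from_rotvec(s['tcp_rot']).as_matrix().ravel())
c=snap(bot,"wrist",sys.argv[1]);P=cloud(c);x,y,z=P[...,0],P[...,1],P[...,2]
h=cv2.cvtColor(c['p'],cv2.COLOR_RGB2HSV); red=((h[...,0]<8)|(h[...,0]>172))&(h[...,1]>110)
print(np.histogram(z[red&(x>.5)],bins=np.arange(.02,.1,.005)))
m=red&(z>.074)&(z<.086)&(x>.51)&(x<.66)&(y>.22)&(y<.38)
print(m.sum(),cv2.minAreaRect((P[m][:,:2]*1000).astype(np.float32)))
m=red&(abs(z-.035)<.004)&(x>.51)&(x<.66)&(y>.22)&(y<.38)
if m.sum()>20: print("floor",m.sum(),cv2.minAreaRect((P[m][:,:2]*1000).astype(np.float32)))
E
python3 b.py w12
```

```text
time: 24.68
tool_pos: [0.5675, 0.0659, 0.2412]
tcp_rot: [-2.18, 0.079, 2.189]
wrist_force: [-0.8, -0.2, -3.3]
width: 0.574
time: 25.1
tool_pos: [0.5702, 0.1622, 0.2412]
tcp_rot: [-2.156, 0.13, 2.164]
wrist_force: [-0.0, -0.0, -3.0]
width: 0.578
time: 25.27
tool_pos: [0.5707, 0.1601, 0.2422]
tcp_rot: [-2.158, 0.13, 2.163]
wrist_force: [-0.3, -0.2, -2.0]
width: 0.575
[0.5707 0.1601 0.2422] [-0.0023 -0.119  -0.9929 -0.001  -0.9929  0.119  -1.      0.0013  0.0022]
(array([ 161,  169, 2307,  685,  459,  528,  530,  525,  561,  587,  441,
       3522,  247,    0,    0]), array([0.02 , 0.025, 0.03 , 0.035, 0.04 , 0.045, 0.05 , 0.055, 0.06 ,
       0.065, 0.07 , 0.075, 0.08 , 0.085, 0.09 , 0.095]))
3268 ((581.3265991210938, 299.9273376464844), (78.95123291015625, 78.41646575927734), 82.68899536132812)
floor 2750 ((581.9925537109375, 299.0958557128906), (71.69754028320312, 70.9163589477539), 82.7265625)
```

View pics/w12.png

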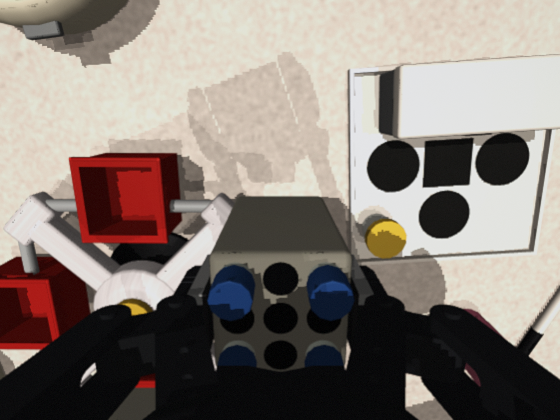

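The bucket is seen at (128,200), measured at (0.581,0.2995) with yaw -7.3°. That agrees with the scene and side views to about 2 mm, so I aim for (0.5805,0.3005).

```bash
python3 -m creep '[{"grip":3,"dp":[0,-1,0],"rotation":[0,0,0]},{"grip":3,"dp":[0,-3,0.2],"rotation":[0,0,0]},{"grip":3,"dp":[0,-5.5,0.3],"rotation":[0,0,0]},{"grip":3,"dp":[0,-8,0.4],"rotation":[0,0,0]},{"grip":3,"dp":[0,-10.5,0.5],"rotation":[0.008,0,0]}]'
python3 -m creep '[{"grip":3,"dp":[0,-2,0.1],"rotation":[0,0,0]},{"grip":3,"dp":[0,-3.1,0.2],"rotation":[0,0,0]},{"grip":3,"dp":[0,-3.6,0.2],"rotation":[0,0,0]},{"grip":3,"dp":[0,-3.6,0.2],"rotation":[0,0,0]},{"grip":3,"dp":[0,-3.6,0.2],"rotation":[0,0,0]}]'
python3 -m creep '[{"grip":3,"dp":[1.5,0,0],"rotation":[0,0,0]},{"grip":3,"dp":[3.5,0,0],"rotation":[0,0,0]},{"grip":3,"dp":[5.5,0,0],"rotation":[0,0,0]},{"grip":3,"dp":[6.5,0,0],"rotation":[0,0,0]},{"grip":3,"dp":[6.5,0,0],"rotation":[0,0,0]}]'
python3 - <<'E'
from h import *; from workcell import bot
np.set_printoptions(precision=4,suppress=True)
print(bot.read_state()['tool_pos'])
for n,(x0,y0,x1,y1) in dict(scene=(320,120,500,320),side=(150,180,340,370)).items():
    c=snap(bot,n,"p13"+n); cv2.imwrite(f"pics/p13{n}z.png",cv2.resize(c['p'][y0:y1,x0:x1,::-1],None,fx=3,fy=3,interpolation=cv2.INTER_CUBIC))
E
```

```text
time: 25.73
tool_pos: [0.5796, 0.2649, 0.2437]
tcp_rot: [-2.154, 0.141, 2.153]
wrist_force: [0.4, 0.1, -3.0]
width: 0.583
time: 26.15
tool_pos: [0.5819, 0.2995, 0.2434]
tcp_rot: [-2.155, 0.141, 2.155]
wrist_force: [0.3, 0.4, -3.0]
width: 0.575
time: 26.57
tool_pos: [0.5799, 0.2982, 0.175]
tcp_rot: [-2.149, 0.145, 2.162]
wrist_force: [-0.6, -0.1, -3.2]
width: 0.577
[0.5799 0.2982 0.175 ]
```

View pics/p13scenez.png

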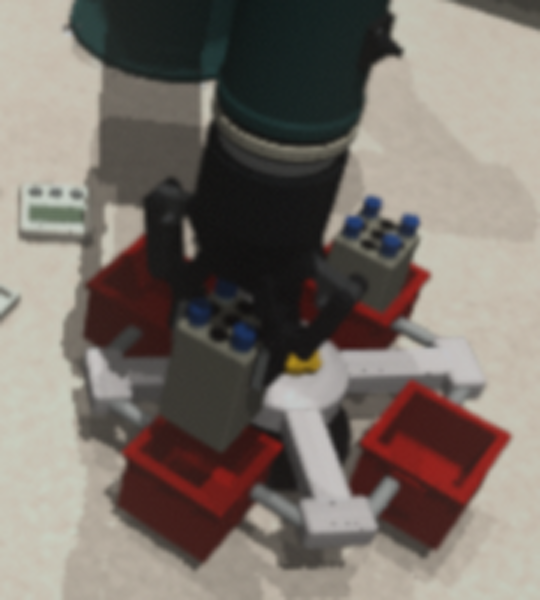

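View pics/p13sidez.png

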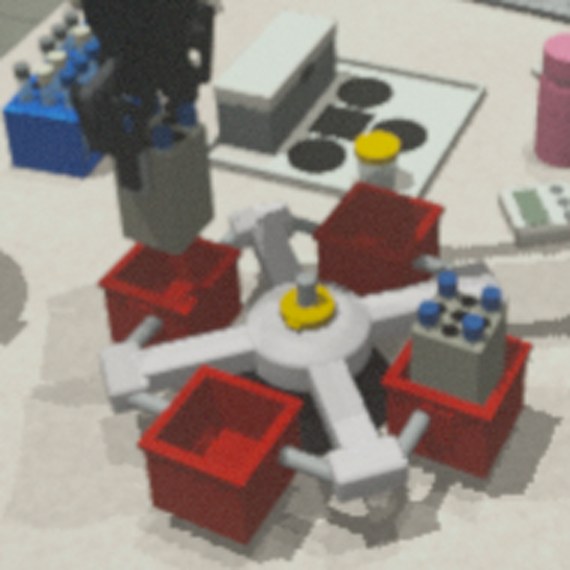

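Run:
```python
from h import *
np.set_printoptions(precision=4,suppress=True)
for n in ["scene","side"]:
    c=load(f"pics/p13{n}.npz");P=cloud(c);x,y,z=P[...,0],P[...,1],P[...,2]
    hs=cv2.cvtColor(c['p'],cv2.COLOR_RGB2HSV)
    m=(hs[...,0]>100)&(hs[...,0]<130)&(hs[...,1]>90)&(x>.53)&(x<.63)&(y>.25)&(y<.35)&(z>.19)
    k,l,s,ce=cv2.connectedComponentsWithStats(m.astype(np.uint8))
    for i in range(1,k):
        if s[i,4]>12: print(n,s[i,4],np.median(P[l==i],0))
    m=(abs(z-.1955)<.004)&(x>.53)&(x<.63)&(y>.25)&(y<.35)&(hs[...,1]<80)&(hs[...,2]>50)
    print(n,m.sum(),np.percentile(P[m],[2,98],axis=0) if m.sum() else 0)
```

```text
scene 24 [0.5671 0.288  0.2074]
scene 50 [0.596  0.2827 0.2103]
scene 61 [0.5997 0.3134 0.2113]
scene 168 [[0.5663 0.2747 0.1918]
 [0.6056 0.3263 0.199 ]]
side 21 [0.5598 0.289  0.2112]
side 26 [0.5631 0.3201 0.2109]
side 184 [[0.5514 0.2725 0.192 ]
 [0.5894 0.336  0.1991]]
```

Held block against bucket in the scene view: (0.583,0.301) vs (0.581,0.302), well inside the 6 mm slack. Insert slowly.

```bash
python3 -m creep '[{"grip":3,"dp":[0.8,-0.1,0.1],"rotation":[0,0,0]},{"grip":3,"dp":[1.8,-0.1,0.1],"rotation":[0,0,0]},{"grip":3,"dp":[2.8,-0.1,0.1],"rotation":[0,0,0]},{"grip":3,"dp":[3.8,-0.1,0.1],"rotation":[0,0,0]},{"grip":3,"dp":[4.8,-0.1,0.1],"rotation":[0,0,0]}]'
python3 -m creep '[{"grip":3,"dp":[0.8,0,0],"rotation":[0,0,0]},{"grip":3,"dp":[1.5,0,0],"rotation":[0,0,0]},{"grip":3,"dp":[2.1,0,0],"rotation":[0,0,0]},{"grip":3,"dp":[2.4,0,0],"rotation":[0,0,0]},{"grip":3,"dp":[2.6,0,0],"rotation":[0,0,0]}]'
python3 -m creep '[{"grip":3,"dp":[0.1,0,0],"rotation":[0,0,0]},{"grip":3,"dp":[0.2,0,0],"rotation":[0,0,0]},{"grip":3,"dp":[0.3,0,0],"rotation":[0,0,0]},{"grip":3,"dp":[0.4,0,0],"rotation":[0,0,0]}]'
```

```text
time: 27.08
tool_pos: [0.5807, 0.3015, 0.1293]
tcp_rot: [-2.154, 0.14, 2.155]
wrist_force: [0.0, 0.6, -3.2]
width: 0.585
time: 27.5
tool_pos: [0.5808, 0.3015, 0.1038]
tcp_rot: [-2.154, 0.14, 2.156]
wrist_force: [0.4, -0.3, -2.5]
width: 0.574
time: 27.83
tool_pos: [0.5814, 0.3017, 0.1011]
tcp_rot: [-2.155, 0.139, 2.153]
wrist_force: [-1.2, -0.1, -3.2]
width: 0.578
```

```bash
python3 -m creep '[{"grip":3,"dp":[0.1,0,0],"rotation":[0,0,0]},{"grip":3,"dp":[0.2,0,0],"rotation":[0,0,0]},{"grip":3,"dp":[0.3,0,0],"rotation":[0,0,0]},{"grip":3,"dp":[0.3,0,0],"rotation":[0,0,0]}]'
```

```text
time: 28.17
tool_pos: [0.5813, 0.3017, 0.0989]
tcp_rot: [-2.155, 0.139, 2.154]
wrist_force: [-2.7, -1.4, 4.3]
width: 0.579
```

Contact came at exactly the predicted height (0.0989). Release.

```bash
python3 -m creep '[{"grip":5.3,"dp":[0,0,0],"rotation":[0,0,0]},{"grip":6,"dp":[0,0,0],"rotation":[0,0,0]},{"grip":6.8,"dp":[-0.1,0,0],"rotation":[0,0,0]},{"grip":7,"dp":[-0.2,0,0],"rotation":[0,0,0]},{"grip":7,"dp":[-0.4,0,0],"rotation":[0,0,0]}]'
python3 -m creep '[{"grip":7,"dp":[-1,0,0],"rotation":[0,0,0]},{"grip":7,"dp":[-3,0,0],"rotation":[0,0,0]},{"grip":7,"dp":[-6,0,0],"rotation":[0,0,0]},{"grip":7,"dp":[-9.5,0,0],"rotation":[0,0,0]},{"grip":7,"dp":[-13,0,0],"rotation":[0,0,0]}]'
python3 -m creep '[{"grip":8.5,"dp":[0,3,0],"rotation":[0,0,0]},{"grip":8.5,"dp":[0,6.5,0],"rotation":[0,0,0]},{"grip":8.5,"dp":[0,10,0],"rotation":[0,0,0]},{"grip":8.5,"dp":[0,14,0],"rotation":[0,0,0]},{"grip":8.5,"dp":[0,16,0],"rotation":[0,0,0]}]'
python3 - <<'E'
from h import *; from workcell import bot
np.set_printoptions(precision=4,suppress=True)
print(bot.read_state()['tool_pos'])
c=snap(bot,"wrist","w14");P=cloud(c);x,y,z=P[...,0],P[...,1],P[...,2]
hs=cv2.cvtColor(c['p'],cv2.COLOR_RGB2HSV)
m=(hs[...,0]>100)&(hs[...,0]<130)&(hs[...,1]>90)&(x>.53)&(x<.63)&(y>.25)&(y<.35)&(z>.12)
k,l,s,ce=cv2.connectedComponentsWithStats(m.astype(np.uint8))
print([np.median(P[l==i],0) for i in range(1,k) if s[i,4]>20])
m=(abs(z-.12)<.004)&(x>.53)&(x<.63)&(y>.25)&(y<.35); print(m.sum(),np.median(P[m],0),cv2.minAreaRect((P[m][:,:2]*1000).astype(np.float32)))
c=snap(bot,"side","s14"); cv2.imwrite("pics/s14z.png",cv2.resize(c['p'][120:370,150:400,::-1],None,fx=2.3,fy=2.3,interpolation=cv2.INTER_CUBIC))
E
```

```text
time: 28.58
tool_pos: [0.581, 0.3015, 0.1014]
tcp_rot: [-2.154, 0.14, 2.155]
wrist_force: [-0.1, -0.2, -0.2]
width: 0.821
time: 29.0
tool_pos: [0.5806, 0.3013, 0.233]
tcp_rot: [-2.154, 0.14, 2.156]
wrist_force: [1.3, 0.9, 0.2]
width: 0.82
time: 29.42
tool_pos: [0.5598, 0.1396, 0.2327]
tcp_rot: [-2.156, 0.142, 2.154]
wrist_force: [0.0, 0.8, -0.2]
width: 0.994
[0.5598 0.1396 0.2327]
[array([0.5987, 0.3109, 0.1332]), array([0.595 , 0.2808, 0.1334]), array([0.5684, 0.3146, 0.1331]), array([0.5646, 0.2851, 0.1334])]
3085 [0.5816 0.301  0.1192] ((581.2224731445312, 300.9576416015625), (50.471595764160156, 49.36098098754883), 82.42481231689453)
```

View pics/w14.png

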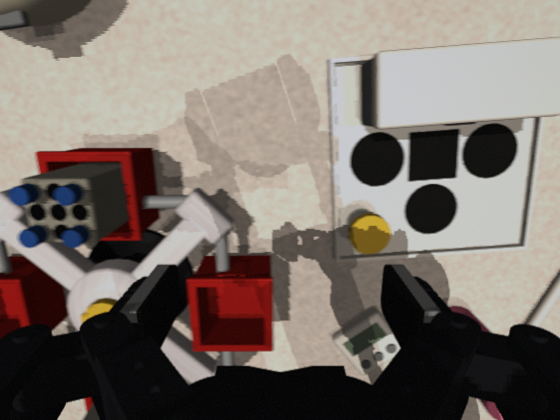

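View pics/s14z.png

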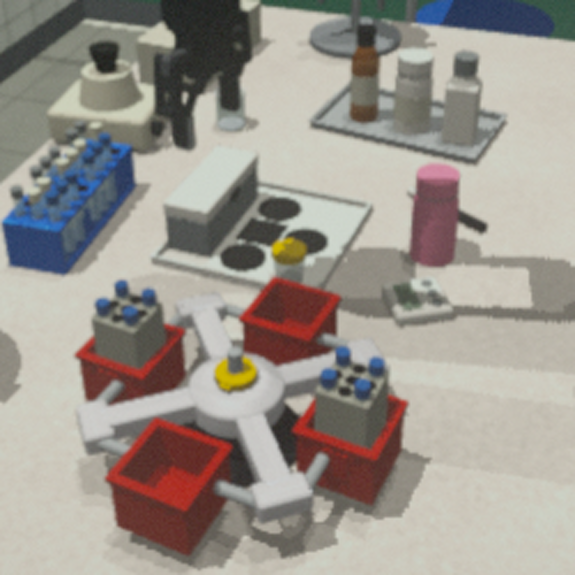

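The block sits home: top at 0.119-0.120 m, centre (0.5812,0.3010), with the containers still standing in the steel tray. Now return the jar first.

```bash
python3 -m creep '[{"grip":8.5,"dp":[0,2,0.2],"rotation":[0,0,0]},{"grip":8.5,"dp":[0,5,0.4],"rotation":[0,0,0]},{"grip":8.5,"dp":[0,9,0.7],"rotation":[0,0,0]},{"grip":8.5,"dp":[0,13,1],"rotation":[0,0,0]},{"grip":8.5,"dp":[0,17,1.3],"rotation":[0,0,0]}]'
python3 -m creep '[{"grip":8.5,"dp":[0,4,0.3],"rotation":[0,0,0]},{"grip":8.5,"dp":[0,8,0.6],"rotation":[0,0,0]},{"grip":8.5,"dp":[0,12,0.9],"rotation":[0,0,0]},{"grip":8.5,"dp":[0,16,1.3],"rotation":[0,0,0]},{"grip":8.5,"dp":[0,20,1.6],"rotation":[0,0,0]}]'
python3 -m creep '[{"grip":8.5,"dp":[0,4,0.3],"rotation":[0,0,0]},{"grip":8.5,"dp":[0,8,0.6],"rotation":[0,0,0]},{"grip":8.5,"dp":[0,11,0.9],"rotation":[0,0,0]},{"grip":8.5,"dp":[0,13,1],"rotation":[0,0,0]},{"grip":8.5,"dp":[0,13,1],"rotation":[0,0,0]}]'
python3 -m creep '[{"grip":8.5,"dp":[0,0,0],"rotation":[0,0,0]},{"grip":8.5,"dp":[0,0,0],"rotation":[0,0,0]}]'
python3 w.py w15 jar,.4555,-.352,.04,.1175 slim,.529,-.359,.03,.1475 sq,.381,-.3405,.03,.1325
```

```text
time: 29.93
tool_pos: [0.5258, -0.0243, 0.2325]
tcp_rot: [-2.157, 0.137, 2.154]
wrist_force: [1.0, 0.3, -0.3]
width: 0.998
time: 30.35
tool_pos: [0.4842, -0.2214, 0.2326]
tcp_rot: [-2.157, 0.139, 2.153]
wrist_force: [0.7, -0.0, -0.1]
width: 0.993
time: 30.77
tool_pos: [0.4574, -0.3515, 0.2323]
tcp_rot: [-2.155, 0.145, 2.153]
wrist_force: [0.3, 0.4, 0.8]
width: 1.0
time: 30.93
tool_pos: [0.458, -0.3471, 0.2318]
tcp_rot: [-2.155, 0.138, 2.154]
wrist_force: [-0.1, -0.8, -0.1]
width: 0.994
30.9333 [ 0.458  -0.3471  0.2318] [ 0.0004 -0.1286 -0.9917  0.0007 -0.9917  0.1286 -1.     -0.0008 -0.0003]
jar 3319 [ 0.455  -0.3528  0.1172] circle 453.99884033203125 -352.64276123046875 24.928951263427734
slim 1596 [ 0.5287 -0.3607  0.1472] circle 528.4100341796875 -360.63848876953125 13.333891868591309
sq 1384 [ 0.3817 -0.3394  0.1322] circle 380.77459716796875 -339.0464172363281 17.187837600708008
```

View pics/w15.png

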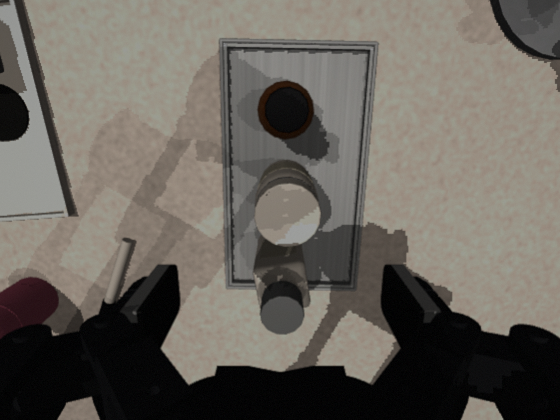

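Jar lid at (287,213), measured at (0.455,-0.3525). Correct the offset and descend.

```bash
python3 -m creep '[{"grip":8.5,"dp":[1.5,0.6,0.2],"rotation":[0,0,0]},{"grip":8.5,"dp":[4,0.6,0.2],"rotation":[0,0,0]},{"grip":8.5,"dp":[6.5,0.6,0.2],"rotation":[0,0,0]},{"grip":8.5,"dp":[9,0.6,0.2],"rotation":[0,0,0]},{"grip":8.5,"dp":[11.5,0.6,0.2],"rotation":[0,0,0]}]'
python3 -m creep '[{"grip":8.5,"dp":[1,0,0],"rotation":[0,0,0]},{"grip":8.5,"dp":[1.5,0,0],"rotation":[0,0,0]},{"grip":8,"dp":[1.5,0,0],"rotation":[0,0,0]},{"grip":7,"dp":[1.5,0,0],"rotation":[0,0,0]},{"grip":6,"dp":[1.5,0,0],"rotation":[0,0,0]}]'
python3 -m creep '[{"grip":5.2,"dp":[0,0,0],"rotation":[0,0,0]},{"grip":4.5,"dp":[0,0,0],"rotation":[0,0,0]},{"grip":3.5,"dp":[0,0,0],"rotation":[0,0,0]},{"grip":3,"dp":[0,0,0],"rotation":[0,0,0]},{"grip":3,"dp":[0,0,0],"rotation":[0,0,0]}]' 50
python3 -m creep '[{"grip":3,"dp":[-0.5,0,0],"rotation":[0,0,0]},{"grip":3,"dp":[-1.5,0,0],"rotation":[0,0,0]},{"grip":3,"dp":[-3.5,0,0],"rotation":[0,0,0]},{"grip":3,"dp":[-6,0,0],"rotation":[0,0,0]},{"grip":3,"dp":[-9,0,0],"rotation":[0,0,0]}]'
python3 -m creep '[{"grip":3,"dp":[-3,0,0],"rotation":[0,0,0]},{"grip":3,"dp":[-5.5,0,0],"rotation":[0,0,0]},{"grip":3,"dp":[-7.5,0,0],"rotation":[0,0,0]},{"grip":3,"dp":[-8.5,0,0],"rotation":[0,0,0]},{"grip":3,"dp":[-8.5,0,0],"rotation":[0,0,0]}]'
```

```text
time: 31.4
tool_pos: [0.4554, -0.352, 0.116]
tcp_rot: [-2.157, 0.137, 2.155]
wrist_force: [0.2, -0.0, -0.5]
width: 0.994
time: 31.82
tool_pos: [0.4559, -0.3543, 0.1035]
tcp_rot: [-2.159, 0.141, 2.153]
wrist_force: [1.3, -0.6, 0.5]
width: 0.706
time: 32.23
tool_pos: [0.4558, -0.3542, 0.1037]
tcp_rot: [-2.158, 0.141, 2.152]
wrist_force: [1.5, 1.7, 5.2]
width: 0.573
time: 32.65
tool_pos: [0.4531, -0.3527, 0.1909]
tcp_rot: [-2.149, 0.137, 2.157]
wrist_force: [0.5, -1.6, -2.4]
width: 0.572
time: 33.07
tool_pos: [0.4557, -0.3548, 0.2802]
tcp_rot: [-2.161, 0.144, 2.151]
wrist_force: [-0.1, 0.0, -2.3]
width: 0.57
```

```bash
python3 -m creep '[{"grip":3,"dp":[0,-0.6,0],"rotation":[0,0,0]},{"grip":3,"dp":[0,-1.8,-0.1],"rotation":[0,0,0]},{"grip":3,"dp":[0,-3.6,-0.1],"rotation":[0,0,0]},{"grip":3,"dp":[0,-6,-0.2],"rotation":[0,0,0]},{"grip":3,"dp":[0,-8.5,-0.3],"rotation":[0,0,0]}]'
python3 -m creep '[{"grip":3,"dp":[0,-2.5,-0.1],"rotation":[0,0,0]},{"grip":3,"dp":[0,-5,-0.2],"rotation":[0,0,0]},{"grip":3,"dp":[0,-7.5,-0.2],"rotation":[0,0,0]},{"grip":3,"dp":[0,-10,-0.3],"rotation":[0,0,0]},{"grip":3,"dp":[0,-12.5,-0.4],"rotation":[0,0,0]}]'
python3 -m creep '[{"grip":3,"dp":[0,-2.5,-0.1],"rotation":[0,0,0]},{"grip":3,"dp":[0,-5,-0.2],"rotation":[0,0,0]},{"grip":3,"dp":[0,-7.5,-0.2],"rotation":[0,0,0]},{"grip":3,"dp":[0,-9.5,-0.3],"rotation":[0,0,0]},{"grip":3,"dp":[0,-11,-0.3],"rotation":[0,0,0]}]'
python3 -m creep '[{"grip":3,"dp":[0,-1,0],"rotation":[0,0,0]},{"grip":3,"dp":[0,-1.7,0],"rotation":[0,0,0]},{"grip":3,"dp":[0,-2.1,0],"rotation":[0,0,0]},{"grip":3,"dp":[0,-2.1,0],"rotation":[0,0,0]},{"grip":3,"dp":[0,-2.1,0],"rotation":[0,0,0]}]'
python3 w.py w16
```

```text
time: 33.48
tool_pos: [0.4674, -0.2675, 0.2737]
tcp_rot: [-2.148, 0.137, 2.157]
wrist_force: [0.2, 0.6, -3.5]
width: 0.572
time: 33.9
tool_pos: [0.4871, -0.1436, 0.2739]
tcp_rot: [-2.149, 0.137, 2.159]
wrist_force: [0.2, 0.2, -3.0]
width: 0.572
time: 34.32
tool_pos: [0.5042, -0.0346, 0.274]
tcp_rot: [-2.15, 0.136, 2.16]
wrist_force: [0.1, 0.4, -1.5]
width: 0.57
time: 34.73
tool_pos: [0.5082, -0.0171, 0.2762]
tcp_rot: [-2.154, 0.14, 2.156]
wrist_force: [-0.8, -0.2, -3.1]
width: 0.567
34.7333 [ 0.5082 -0.0171  0.2762] [-0.0007 -0.1289 -0.9917 -0.0004 -0.9917  0.1289 -1.      0.0005  0.0007]
```

View pics/w16.png

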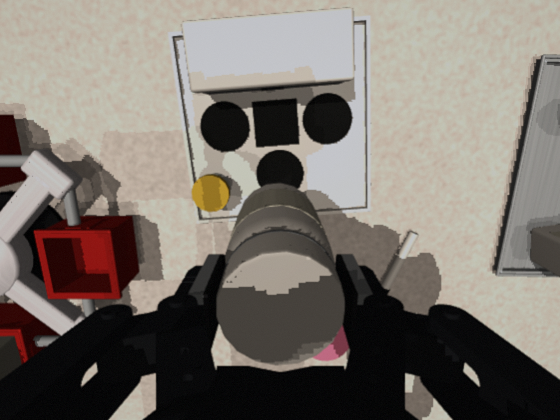

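```bash
python3 -m creep '[{"grip":3,"dp":[1,0.1,-0.2],"rotation":[0,0,0]},{"grip":3,"dp":[3,0.1,-0.2],"rotation":[0,0,0]},{"grip":3,"dp":[6,0.1,-0.2],"rotation":[0,0,0]},{"grip":3,"dp":[9,0.1,-0.2],"rotation":[0,0,0]},{"grip":3,"dp":[11.5,0.1,-0.2],"rotation":[0,0,0]}]'
python3 -m creep '[{"grip":3,"dp":[2,0,0],"rotation":[0,0,0]},{"grip":3,"dp":[3.2,0,0],"rotation":[0,0,0]},{"grip":3,"dp":[4,0,0],"rotation":[0,0,0]},{"grip":3,"dp":[4.5,0,0],"rotation":[0,0,0]},{"grip":3,"dp":[4.7,0,0],"rotation":[0,0,0]}]'
python3 -m creep '[{"grip":3,"dp":[0.2,0,0],"rotation":[0,0,0]},{"grip":3,"dp":[0.4,0,0],"rotation":[0,0,0]},{"grip":3,"dp":[0.6,0,0],"rotation":[0,0,0]},{"grip":3,"dp":[0.6,0,0],"rotation":[0,0,0]}]'
```

```text
time: 35.2
tool_pos: [0.5095, -0.0188, 0.1592]
tcp_rot: [-2.153, 0.141, 2.155]
wrist_force: [-0.7, 0.3, -3.2]
width: 0.573
time: 35.62
tool_pos: [0.5106, -0.0183, 0.1144]
tcp_rot: [-2.155, 0.14, 2.154]
wrist_force: [-0.5, -0.2, -2.3]
width: 0.572
time: 35.95
tool_pos: [0.5106, -0.018, 0.109]
tcp_rot: [-2.156, 0.139, 2.154]
wrist_force: [0.6, 0.4, -2.6]
width: 0.572
```

```bash
python3 -m creep '[{"grip":3,"dp":[0.1,0,0],"rotation":[0,0,0]},{"grip":3,"dp":[0.2,0,0],"rotation":[0,0,0]},{"grip":3,"dp":[0.3,0,0],"rotation":[0,0,0]},{"grip":3,"dp":[0.3,0,0],"rotation":[0,0,0]}]'
```

```text
time: 36.28
tool_pos: [0.5111, -0.018, 0.1068]
tcp_rot: [-2.156, 0.139, 2.153]
wrist_force: [-0.5, 0.2, 4.1]
width: 0.568
```

Contact on the pad. Release. No need to rotate back, since with the block gone these jaws clear everything for the bottles too. Go to the slim bottle.

```bash
python3 -m creep '[{"grip":5.5,"dp":[0,0,0],"rotation":[0,0,0]},{"grip":7,"dp":[0,0,0],"rotation":[0,0,0]},{"grip":8.2,"dp":[0,0,0],"rotation":[0,0,0]},{"grip":8.5,"dp":[0,0,0],"rotation":[0,0,0]},{"grip":8.5,"dp":[0,0,0],"rotation":[0,0,0]}]'
python3 -m creep '[{"grip":8.5,"dp":[-1,0,0],"rotation":[0,0,0]},{"grip":8.5,"dp":[-3,0,0],"rotation":[0,0,0]},{"grip":8.5,"dp":[-6,0,0],"rotation":[0,0,0]},{"grip":8.5,"dp":[-9.5,0,0],"rotation":[0,0,0]},{"grip":8.5,"dp":[-13,0,0],"rotation":[0,0,0]}]'
python3 -m creep '[{"grip":8.5,"dp":[0,2,-0.4],"rotation":[0,0,0]},{"grip":8.5,"dp":[0,5,-1],"rotation":[0,0,0]},{"grip":8.5,"dp":[0,9,-1.6],"rotation":[0,0,0]},{"grip":8.5,"dp":[0,13,-2.4],"rotation":[0,0,0]},{"grip":8.5,"dp":[0,17,-3.1],"rotation":[0,0,0]}]'
python3 -m creep '[{"grip":8.5,"dp":[0,4,-0.8],"rotation":[0,0,0]},{"grip":8.5,"dp":[0,8,-1.5],"rotation":[0,0,0]},{"grip":8.5,"dp":[0,12,-2.2],"rotation":[0,0,0]},{"grip":8.5,"dp":[0,15,-2.8],"rotation":[0,0,0]},{"grip":8.5,"dp":[0,16.7,-3.1],"rotation":[0,0,0]}]'
python3 -m creep '[{"grip":8.5,"dp":[0,0,0],"rotation":[0,0,0]},{"grip":8.5,"dp":[0,0,0],"rotation":[0,0,0]}]'
python3 w.py w17 slim,.529,-.359,.03,.1475
```

```text
time: 36.7
tool_pos: [0.5103, -0.018, 0.1055]
tcp_rot: [-2.155, 0.139, 2.155]
wrist_force: [-0.8, -0.5, -0.2]
width: 0.996
time: 37.12
tool_pos: [0.5096, -0.0179, 0.237]
tcp_rot: [-2.153, 0.139, 2.156]
wrist_force: [0.8, -0.7, 0.6]
width: 0.992
time: 37.53
tool_pos: [0.5192, -0.1921, 0.2368]
tcp_rot: [-2.157, 0.139, 2.154]
wrist_force: [0.5, 0.2, -0.3]
width: 0.991
time: 37.95
tool_pos: [0.5281, -0.364, 0.2362]
tcp_rot: [-2.155, 0.144, 2.153]
wrist_force: [0.3, 0.2, 0.2]
width: 0.993
time: 38.12
tool_pos: [0.5281, -0.3605, 0.2356]
tcp_rot: [-2.153, 0.14, 2.154]
wrist_force: [-0.6, 1.4, -0.8]
width: 1.0
38.1167 [ 0.5281 -0.3605  0.2356] [-0.0003 -0.1305 -0.9914  0.001  -0.9914  0.1305 -1.     -0.0009  0.0004]
slim 1192 [ 0.5291 -0.361   0.1472] circle 528.7337036132812 -360.986328125 13.468528747558594
```

View pics/w17.png

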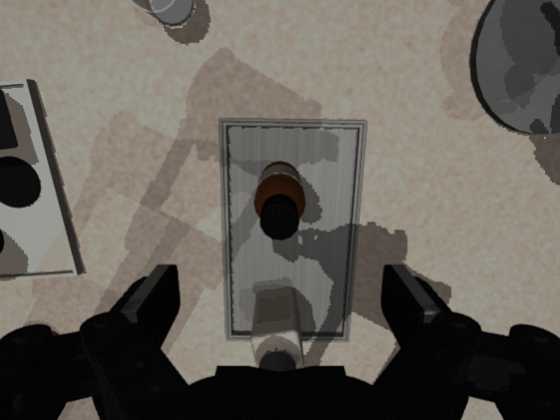

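The slim cap at (280,216) lies under the TCP, measured at (0.529,-0.361). Descend and grip.

```bash
python3 -m creep '[{"grip":8,"dp":[1.5,0,-0.1],"rotation":[0,0,0]},{"grip":7,"dp":[4,0,-0.1],"rotation":[0,0,0]},{"grip":7,"dp":[6.5,0,-0.1],"rotation":[0,0,0]},{"grip":7,"dp":[8.5,0,-0.1],"rotation":[0,0,0]},{"grip":7,"dp":[9.7,0,-0.1],"rotation":[0,0,0]}]'
python3 -m creep '[{"grip":7,"dp":[0.3,0,0],"rotation":[0,0,0]},{"grip":6,"dp":[0.4,0,0],"rotation":[0,0,0]},{"grip":5,"dp":[0.4,0,0],"rotation":[0,0,0]},{"grip":4,"dp":[0.4,0,0],"rotation":[0,0,0]},{"grip":3.3,"dp":[0.4,0,0],"rotation":[0,0,0]}]'
python3 -m creep '[{"grip":2.7,"dp":[0,0,0],"rotation":[0,0,0]},{"grip":2,"dp":[0,0,0],"rotation":[0,0,0]},{"grip":1,"dp":[0,0,0],"rotation":[0,0,0]},{"grip":0.5,"dp":[0,0,0],"rotation":[0,0,0]},{"grip":0.5,"dp":[0,0,0],"rotation":[0,0,0]}]' 50
python3 -m creep '[{"grip":0.5,"dp":[-0.5,0,0],"rotation":[0,0,0]},{"grip":0.5,"dp":[-1.5,0,0],"rotation":[0,0,0]},{"grip":0.5,"dp":[-3.5,0,0],"rotation":[0,0,0]},{"grip":0.5,"dp":[-6,0,0],"rotation":[0,0,0]},{"grip":0.5,"dp":[-9,0,0],"rotation":[0,0,0]}]'
python3 -m creep '[{"grip":0.5,"dp":[-3,0,0],"rotation":[0,0,0]},{"grip":0.5,"dp":[-5.5,0,0],"rotation":[0,0,0]},{"grip":0.5,"dp":[-7.5,0,0],"rotation":[0,0,0]},{"grip":0.5,"dp":[-8.5,0,0],"rotation":[0,0,0]},{"grip":0.5,"dp":[-8.5,0,0],"rotation":[0,0,0]}]'
```

```text
time: 38.58
tool_pos: [0.5283, -0.3571, 0.136]
tcp_rot: [-2.151, 0.134, 2.158]
wrist_force: [-0.7, 0.0, -0.2]
width: 0.819
time: 39.0
tool_pos: [0.5304, -0.3609, 0.1365]
tcp_rot: [-2.158, 0.141, 2.153]
wrist_force: [-0.0, 0.4, 0.4]
width: 0.385
time: 39.42
tool_pos: [0.5303, -0.3609, 0.1362]
tcp_rot: [-2.158, 0.141, 2.152]
wrist_force: [1.0, 1.3, 5.9]
width: 0.301
time: 39.83
tool_pos: [0.5277, -0.3594, 0.2232]
tcp_rot: [-2.148, 0.137, 2.158]
wrist_force: [-0.2, 0.2, -2.1]
width: 0.3
time: 40.25
tool_pos: [0.5303, -0.3612, 0.3132]
tcp_rot: [-2.161, 0.143, 2.151]
wrist_force: [0.4, -0.5, -0.9]
width: 0.297
```

```bash
python3 -m creep '[{"grip":0.5,"dp":[0,-0.6,0],"rotation":[0,0,0]},{"grip":0.5,"dp":[0,-1.8,0],"rotation":[0,0,0]},{"grip":0.5,"dp":[0,-3.6,0.1],"rotation":[0,0,0]},{"grip":0.5,"dp":[0,-6,0.1],"rotation":[0,0,0]},{"grip":0.5,"dp":[0,-8.5,0.2],"rotation":[0,0,0]}]'
python3 -m creep '[{"grip":0.5,"dp":[0,-2.5,0],"rotation":[0,0,0]},{"grip":0.5,"dp":[0,-5,0.1],"rotation":[0,0,0]},{"grip":0.5,"dp":[0,-7.5,0.2],"rotation":[0,0,0]},{"grip":0.5,"dp":[0,-10,0.2],"rotation":[0,0,0]},{"grip":0.5,"dp":[0,-12.5,0.3],"rotation":[0,0,0]}]'
python3 -m creep '[{"grip":0.5,"dp":[0,-2.5,0],"rotation":[0,0,0]},{"grip":0.5,"dp":[0,-5,0.1],"rotation":[0,0,0]},{"grip":0.5,"dp":[0,-7.5,0.2],"rotation":[0,0,0]},{"grip":0.5,"dp":[0,-10,0.2],"rotation":[0,0,0]},{"grip":0.5,"dp":[0,-12.5,0.3],"rotation":[0,0,0]}]'
python3 -m creep '[{"grip":0.5,"dp":[0,-2.4,0],"rotation":[0,0,0]},{"grip":0.5,"dp":[0,-4.4,0],"rotation":[0,0,0]},{"grip":0.5,"dp":[0,-5.8,0],"rotation":[0,0,0]},{"grip":0.5,"dp":[0,-6.6,0.1],"rotation":[0,0,0]},{"grip":0.5,"dp":[0,-6.6,0.1],"rotation":[0,0,0]}]'
python3 -m creep '[{"grip":0.5,"dp":[0,0,0],"rotation":[0,0,0]},{"grip":0.5,"dp":[0,0,0],"rotation":[0,0,0]}]'
python3 w.py w18
```

```text
time: 40.67
tool_pos: [0.5376, -0.2732, 0.3072]
tcp_rot: [-2.15, 0.137, 2.157]
wrist_force: [0.7, 0.6, -1.7]
width: 0.296
time: 41.08
tool_pos: [0.5503, -0.1481, 0.3076]
tcp_rot: [-2.151, 0.137, 2.158]
wrist_force: [0.8, 0.6, -1.2]
width: 0.298
time: 41.5
tool_pos: [0.563, -0.024, 0.3077]
tcp_rot: [-2.151, 0.137, 2.158]
wrist_force: [-0.3, 0.2, -1.5]
width: 0.297
time: 41.92
tool_pos: [0.5712, 0.0406, 0.3086]
tcp_rot: [-2.154, 0.136, 2.158]
wrist_force: [-0.6, -0.8, -1.5]
width: 0.301
time: 42.08
tool_pos: [0.5718, 0.0378, 0.3093]
tcp_rot: [-2.154, 0.141, 2.155]
wrist_force: [-0.7, -0.4, -1.0]
width: 0.301
42.0833 [0.5718 0.0378 0.3093] [-0.0005 -0.1293 -0.9916 -0.0007 -0.9916  0.1293 -1.      0.0007  0.0005]
```

View pics/w18.png

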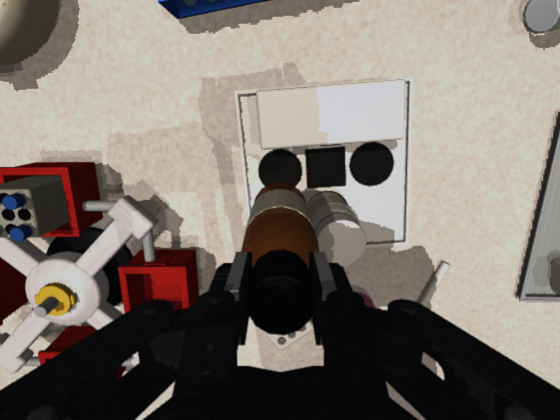

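```bash
python3 -m creep '[{"grip":0.5,"dp":[1,0,-0.15],"rotation":[0,0,0]},{"grip":0.5,"dp":[3,0,-0.15],"rotation":[0,0,0]},{"grip":0.5,"dp":[6,0,-0.15],"rotation":[0,0,0]},{"grip":0.5,"dp":[9,0,-0.15],"rotation":[0,0,0]},{"grip":0.5,"dp":[11.5,0,-0.15],"rotation":[0,0,0]}]'
python3 -m creep '[{"grip":0.5,"dp":[2,0,0],"rotation":[0,0,0]},{"grip":0.5,"dp":[3.2,0,0],"rotation":[0,0,0]},{"grip":0.5,"dp":[4,0,0],"rotation":[0,0,0]},{"grip":0.5,"dp":[4.5,0,0],"rotation":[0,0,0]},{"grip":0.5,"dp":[4.7,0,0],"rotation":[0,0,0]}]'
python3 -m creep '[{"grip":0.5,"dp":[0.2,0,0],"rotation":[0,0,0]},{"grip":0.5,"dp":[0.4,0,0],"rotation":[0,0,0]},{"grip":0.5,"dp":[0.6,0,0],"rotation":[0,0,0]},{"grip":0.5,"dp":[0.6,0,0],"rotation":[0,0,0]}]'
```

```text
time: 42.55
tool_pos: [0.5728, 0.0373, 0.192]
tcp_rot: [-2.152, 0.141, 2.155]
wrist_force: [-0.2, -0.4, -2.3]
width: 0.299
time: 42.97
tool_pos: [0.5738, 0.038, 0.1474]
tcp_rot: [-2.155, 0.14, 2.154]
wrist_force: [-0.0, 0.3, -1.5]
width: 0.298
time: 43.3
tool_pos: [0.5739, 0.0384, 0.142]
tcp_rot: [-2.156, 0.139, 2.154]
wrist_force: [-0.4, 0.8, -1.0]
width: 0.302
```

```bash
python3 -m creep '[{"grip":0.5,"dp":[0.1,0,0],"rotation":[0,0,0]},{"grip":0.5,"dp":[0.2,0,0],"rotation":[0,0,0]},{"grip":0.5,"dp":[0.3,0,0],"rotation":[0,0,0]},{"grip":0.5,"dp":[0.3,0,0],"rotation":[0,0,0]}]'
```

```text
time: 43.63
tool_pos: [0.5741, 0.0384, 0.1392]
tcp_rot: [-2.156, 0.139, 2.153]
wrist_force: [-0.3, -0.2, 1.8]
width: 0.296
```

```bash
python3 -m creep '[{"grip":3,"dp":[0,0,0],"rotation":[0,0,0]},{"grip":4,"dp":[0,0,0],"rotation":[0,0,0]},{"grip":5,"dp":[0,0,0],"rotation":[0,0,0]},{"grip":6,"dp":[0,0,0],"rotation":[0,0,0]},{"grip":6,"dp":[0,0,0],"rotation":[0,0,0]}]'
python3 -m creep '[{"grip":6,"dp":[-1,0,0],"rotation":[0,0,0]},{"grip":6,"dp":[-3,0,0],"rotation":[0,0,0]},{"grip":6,"dp":[-6,0,0],"rotation":[0,0,0]},{"grip":8,"dp":[-9,0,0],"rotation":[0,0,0]},{"grip":8,"dp":[-12,0,0],"rotation":[0,0,0]}]'
python3 -m creep '[{"grip":8.5,"dp":[0,2,0.7],"rotation":[0,0,0]},{"grip":8.5,"dp":[0,5,1.8],"rotation":[0,0,0]},{"grip":8.5,"dp":[0,8.7,3.1],"rotation":[0,0,0]},{"grip":8.5,"dp":[0,12.4,4.4],"rotation":[0,0,0]},{"grip":8.5,"dp":[0,16,5.7],"rotation":[0,0,0]}]'
python3 -m creep '[{"grip":8.5,"dp":[0,3.7,1.3],"rotation":[0,0,0]},{"grip":8.5,"dp":[0,7.4,2.6],"rotation":[0,0,0]},{"grip":8.5,"dp":[0,11.1,3.9],"rotation":[0,0,0]},{"grip":8.5,"dp":[0,14.8,5.3],"rotation":[0,0,0]},{"grip":8.5,"dp":[0,18.4,6.6],"rotation":[0,0,0]}]'
python3 -m creep '[{"grip":8.5,"dp":[0,3,1],"rotation":[0,0,0]},{"grip":8.5,"dp":[2,5.5,1.9],"rotation":[0,0,0]},{"grip":8.5,"dp":[4,5.5,1.9],"rotation":[0,0,0]},{"grip":8.5,"dp":[5,5.5,1.9],"rotation":[0,0,0]},{"grip":8.5,"dp":[5,5.5,1.9],"rotation":[0,0,0]}]'
python3 w.py w19 sq,.381,-.3395,.03,.1325
python3 - <<'E'
from h import *; from workcell import bot
c=snap(bot,"side","s19"); cv2.imwrite("pics/s19z.png",cv2.resize(c['p'][120:370,150:400,::-1],None,fx=2.3,fy=2.3,interpolation=cv2.INTER_CUBIC))
E
```

```text
time: 44.05
tool_pos: [0.5736, 0.0383, 0.1385]
tcp_rot: [-2.155, 0.139, 2.155]
wrist_force: [0.1, 0.3, 0.1]
width: 0.702
time: 44.47
tool_pos: [0.5733, 0.0383, 0.2604]
tcp_rot: [-2.154, 0.139, 2.155]
wrist_force: [1.7, 0.0, 0.2]
width: 0.934
time: 44.88
tool_pos: [0.4957, -0.1141, 0.2597]
tcp_rot: [-2.157, 0.139, 2.154]
wrist_force: [0.3, -1.1, 0.7]
width: 0.996
time: 45.3
tool_pos: [0.4061, -0.2886, 0.2597]
tcp_rot: [-2.156, 0.14, 2.154]
wrist_force: [1.4, -0.3, -0.0]
width: 0.991
time: 45.72
tool_pos: [0.3797, -0.3378, 0.2061]
tcp_rot: [-2.148, 0.136, 2.156]
wrist_force: [-0.9, 0.6, -0.7]
width: 0.998
45.7167 [ 0.3797 -0.3378  0.2061] [-0.0036 -0.1299 -0.9915  0.0039 -0.9915  0.1299 -1.     -0.0034  0.004 ]
sq 2137 [ 0.3813 -0.3392  0.1322] circle 380.483154296875 -339.1334533691406 16.88636589050293
```

View pics/w19.png

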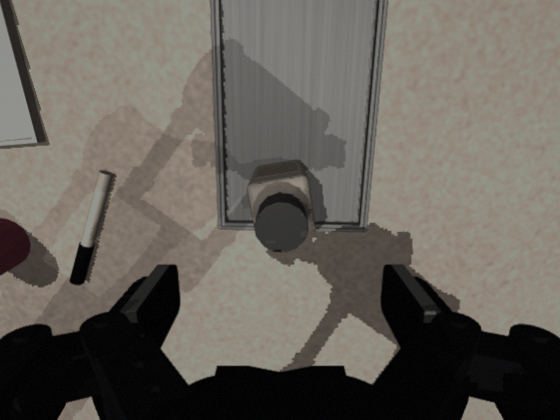

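View pics/s19z.png

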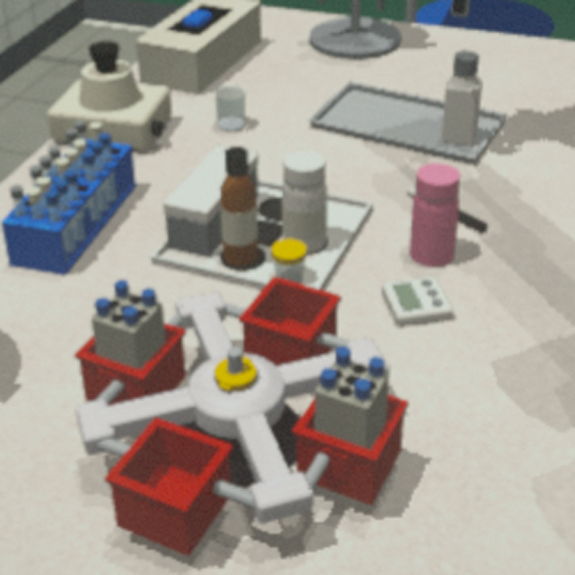

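The slim bottle and jar are back, and the square bottle's cap at (281,220) measures (0.381,-0.339). Descend and grip.

```bash
python3 -m creep '[{"grip":8,"dp":[1.5,0,0],"rotation":[0,0,0]},{"grip":7,"dp":[4,0,0],"rotation":[0,0,0]},{"grip":7,"dp":[6.5,0,0],"rotation":[0,0,0]},{"grip":7,"dp":[8,0,0],"rotation":[0,0,0]},{"grip":7,"dp":[8.6,0,0],"rotation":[0,0,0]}]'
python3 -m creep '[{"grip":7,"dp":[0,0,0],"rotation":[0,0,0]},{"grip":6,"dp":[0.1,0,0],"rotation":[0,0,0]},{"grip":5,"dp":[0.1,0,0],"rotation":[0,0,0]},{"grip":4.5,"dp":[0.1,0,0],"rotation":[0,0,0]},{"grip":4,"dp":[0.1,0,0],"rotation":[0,0,0]}]'
python3 -m creep '[{"grip":3.4,"dp":[0,0,0],"rotation":[0,0,0]},{"grip":2.5,"dp":[0,0,0],"rotation":[0,0,0]},{"grip":1.5,"dp":[0,0,0],"rotation":[0,0,0]},{"grip":1,"dp":[0,0,0],"rotation":[0,0,0]},{"grip":1,"dp":[0,0,0],"rotation":[0,0,0]}]' 50
python3 -m creep '[{"grip":1,"dp":[-0.5,0,0],"rotation":[0,0,0]},{"grip":1,"dp":[-1.5,0,0],"rotation":[0,0,0]},{"grip":1,"dp":[-3.5,0,0],"rotation":[0,0,0]},{"grip":1,"dp":[-6,0,0],"rotation":[0,0,0]},{"grip":1,"dp":[-9,0,0],"rotation":[0,0,0]}]'
python3 -m creep '[{"grip":1,"dp":[-3,0,0],"rotation":[0,0,0]},{"grip":1,"dp":[-5.5,0,0],"rotation":[0,0,0]},{"grip":1,"dp":[-7,0,0],"rotation":[0,0,0]},{"grip":1,"dp":[-7.5,0,0],"rotation":[0,0,0]},{"grip":1,"dp":[-7.5,0,0],"rotation":[0,0,0]}]'
```

```text
time: 46.23
tool_pos: [0.3814, -0.3376, 0.1214]
tcp_rot: [-2.153, 0.136, 2.157]
wrist_force: [-0.9, 1.0, -0.3]
width: 0.821
time: 46.65
tool_pos: [0.3821, -0.3397, 0.123]
tcp_rot: [-2.157, 0.141, 2.153]
wrist_force: [1.1, -0.8, -0.2]
width: 0.469
time: 47.07
tool_pos: [0.3819, -0.3393, 0.1228]
tcp_rot: [-2.156, 0.14, 2.153]
wrist_force: [0.1, 2.1, 5.4]
width: 0.379
time: 47.48
tool_pos: [0.3799, -0.3378, 0.2107]
tcp_rot: [-2.149, 0.136, 2.157]
wrist_force: [1.1, -0.0, -2.7]
width: 0.381
time: 47.9
tool_pos: [0.3818, -0.3396, 0.2884]
tcp_rot: [-2.158, 0.142, 2.153]
wrist_force: [0.0, 0.1, -3.6]
width: 0.376
```

```bash
python3 -m creep '[{"grip":1,"dp":[0,-0.6,-0.3],"rotation":[0,0,0]},{"grip":1,"dp":[0,-1.8,-0.9],"rotation":[0,0,0]},{"grip":1,"dp":[0,-3.6,-1.8],"rotation":[0,0,0]},{"grip":1,"dp":[0,-5.8,-3],"rotation":[0,0,0]},{"grip":1,"dp":[0,-8,-4.1],"rotation":[0,0,0]}]'
python3 -m creep '[{"grip":1,"dp":[0,-2.2,-1.1],"rotation":[0,0,0]},{"grip":1,"dp":[0,-4.4,-2.2],"rotation":[0,0,0]},{"grip":1,"dp":[0,-6.6,-3.4],"rotation":[0,0,0]},{"grip":1,"dp":[0,-8.8,-4.5],"rotation":[0,0,0]},{"grip":1,"dp":[0,-11,-5.6],"rotation":[0,0,0]}]'
python3 -m creep '[{"grip":1,"dp":[0,-2.2,-1.1],"rotation":[0,0,0]},{"grip":1,"dp":[0,-4.4,-2.2],"rotation":[0,0,0]},{"grip":1,"dp":[0,-6.5,-3.4],"rotation":[0,0,0]},{"grip":1,"dp":[0,-8.3,-4.3],"rotation":[0,0,0]},{"grip":1,"dp":[0,-9.4,-4.8],"rotation":[0,0,0]}]'
python3 -m creep '[{"grip":1,"dp":[0,-0.2,-0.1],"rotation":[0,0,0]},{"grip":1,"dp":[0,-0.2,-0.1],"rotation":[0,0,0]},{"grip":1,"dp":[0,-0.2,-0.1],"rotation":[0,0,0]}]'
python3 w.py w20
```

```text
time: 48.32
tool_pos: [0.4317, -0.2633, 0.2838]
tcp_rot: [-2.149, 0.138, 2.157]
wrist_force: [0.5, -0.8, -3.1]
width: 0.38
time: 48.73
tool_pos: [0.5013, -0.1611, 0.2837]
tcp_rot: [-2.149, 0.137, 2.159]
wrist_force: [0.3, -0.2, -2.7]
width: 0.381
time: 49.15
tool_pos: [0.5615, -0.0736, 0.2837]
tcp_rot: [-2.15, 0.136, 2.159]
wrist_force: [0.4, -0.3, -3.4]
width: 0.378
time: 49.4
tool_pos: [0.5621, -0.0747, 0.2856]
tcp_rot: [-2.153, 0.14, 2.157]
wrist_force: [0.8, -0.2, -2.6]
width: 0.379
49.4 [ 0.5621 -0.0747  0.2856] [-0.0022 -0.1288 -0.9917 -0.0004 -0.9917  0.1288 -1.      0.0007  0.0021]
```

View pics/w20.png

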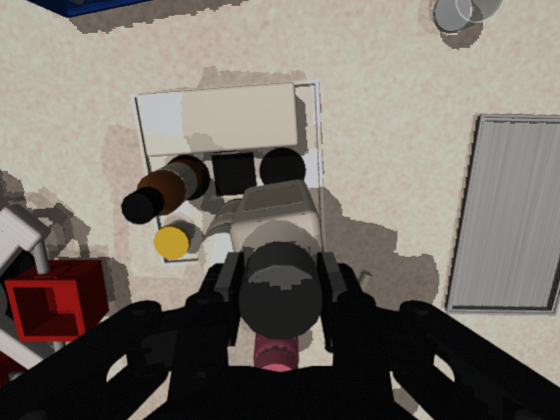

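```bash
python3 -m creep '[{"grip":1,"dp":[1,0,-0.1],"rotation":[0,0,0]},{"grip":1,"dp":[3,0,-0.1],"rotation":[0,0,0]},{"grip":1,"dp":[6,0,-0.1],"rotation":[0,0,0]},{"grip":1,"dp":[9,0,-0.1],"rotation":[0,0,0]},{"grip":1,"dp":[11.5,0,-0.1],"rotation":[0,0,0]}]'
python3 -m creep '[{"grip":1,"dp":[1.6,0,0],"rotation":[0,0,0]},{"grip":1,"dp":[2.6,0,0],"rotation":[0,0,0]},{"grip":1,"dp":[3.2,0,0],"rotation":[0,0,0]},{"grip":1,"dp":[3.6,0,0],"rotation":[0,0,0]},{"grip":1,"dp":[3.8,0,0],"rotation":[0,0,0]}]'
python3 -m creep '[{"grip":1,"dp":[0.2,0,0],"rotation":[0,0,0]},{"grip":1,"dp":[0.3,0,0],"rotation":[0,0,0]},{"grip":1,"dp":[0.4,0,0],"rotation":[0,0,0]},{"grip":1,"dp":[0.4,0,0],"rotation":[0,0,0]}]'
```

```text
time: 49.87
tool_pos: [0.5627, -0.0753, 0.1692]
tcp_rot: [-2.153, 0.141, 2.155]
wrist_force: [-0.7, -0.5, -4.7]
width: 0.383
time: 50.28
tool_pos: [0.5645, -0.0748, 0.1339]
tcp_rot: [-2.156, 0.14, 2.153]
wrist_force: [-0.8, 0.6, -3.6]
width: 0.378
time: 50.62
tool_pos: [0.5644, -0.0744, 0.1302]
tcp_rot: [-2.156, 0.139, 2.154]
wrist_force: [0.1, 0.1, -2.5]
width: 0.376
```

```bash
python3 -m creep '[{"grip":1,"dp":[0.1,0,0],"rotation":[0,0,0]},{"grip":1,"dp":[0.3,0,0],"rotation":[0,0,0]},{"grip":1,"dp":[0.4,0,0],"rotation":[0,0,0]},{"grip":1,"dp":[0.5,0,0],"rotation":[0,0,0]},{"grip":1,"dp":[0.5,0,0],"rotation":[0,0,0]}]'
```

```text
time: 51.03
tool_pos: [0.5647, -0.0743, 0.1259]
tcp_rot: [-2.156, 0.139, 2.153]
wrist_force: [-2.0, 0.5, 4.0]
width: 0.382
```

Contact at the predicted height. Release, lift and check all positions.

```bash
python3 -m creep '[{"grip":3.8,"dp":[0,0,0],"rotation":[0,0,0]},{"grip":5,"dp":[0,0,0],"rotation":[0,0,0]},{"grip":6,"dp":[0,0,0],"rotation":[0,0,0]},{"grip":6.5,"dp":[0,0,0],"rotation":[0,0,0]},{"grip":6.5,"dp":[0,0,0],"rotation":[0,0,0]}]'
python3 -m creep '[{"grip":6.5,"dp":[-1,0,0],"rotation":[0,0,0]},{"grip":6.5,"dp":[-3,0,0],"rotation":[0,0,0]},{"grip":7,"dp":[-6,0,0],"rotation":[0,0,0]},{"grip":8,"dp":[-10,0,0],"rotation":[0,0,0]},{"grip":8.5,"dp":[-14,0,0],"rotation":[0,0,0]}]'
python3 -m creep '[{"grip":8.5,"dp":[-2,0,2],"rotation":[0,0,0]},{"grip":8.5,"dp":[-2,0,5],"rotation":[0,0,0]},{"grip":8.5,"dp":[-2,0,7],"rotation":[0,0,0]},{"grip":8.5,"dp":[-2,0,7],"rotation":[0,0,0]},{"grip":8.5,"dp":[-2,0,7],"rotation":[0,0,0]}]'
python3 w.py w21 slim,.573,.038,.03,.1505 sq,.562,-.075,.03,.1355 jar,.509,-.018,.04,.1205
python3 - <<'E'
from h import *; from workcell import bot
np.set_printoptions(precision=4,suppress=True)
for n in ["scene","side"]:
    c=snap(bot,n,n+"21"); P0=cloud(load(f"pics/{n}0.npz"));P=cloud(c)
    for nm,(x0,y0,h,r) in dict(slim=(.572,.039,.1505,.03),sq=(.562,-.074,.136,.03),jar=(.509,-.017,.1205,.035),cup=(.504,.061,.0455,.03),beaker=(.708,-.28,.045,.05)).items():
        o=[]
        for Q in (P0,P):
            x,y,z=Q[...,0],Q[...,1],Q[...,2]
            q=Q[(np.hypot(x-x0,y-y0)<r)&(abs(z-h)<(.004 if nm!='beaker' else .02))]; o.append(np.r_[len(q),np.median(q,0) if len(q) else [0,0,0]])
        print(n,nm,o[0],o[1])
    cv2.imwrite(f"pics/{n}21z.png",cv2.resize(c['p'][120:370,150:400,::-1],None,fx=2.3,fy=2.3,interpolation=cv2.INTER_CUBIC))
E
```

```text
time: 51.45
tool_pos: [0.564, -0.0744, 0.1245]
tcp_rot: [-2.155, 0.139, 2.155]
wrist_force: [-0.8, 0.6, -0.2]
width: 0.764
time: 51.87
tool_pos: [0.563, -0.0742, 0.2656]
tcp_rot: [-2.152, 0.139, 2.157]
wrist_force: [1.3, -1.3, 0.6]
width: 0.994
time: 52.28
tool_pos: [0.4942, -0.0653, 0.2857]
tcp_rot: [-2.157, 0.14, 2.152]
wrist_force: [0.5, 0.1, 0.3]
width: 0.992
52.2833 [ 0.4942 -0.0653  0.2857] [ 0.0021 -0.1289 -0.9917 -0.0004 -0.9917  0.1289 -1.      0.0001 -0.0022]
slim 1035 [0.5723 0.0377 0.1501] circle 572.0594482421875 38.06649398803711 13.334877014160156
sq 1470 [ 0.5633 -0.0742  0.1352] circle 562.994873046875 -74.1607437133789 16.924684524536133
jar 2443 [ 0.5101 -0.0168  0.1201] circle 509.3519592285156 -16.40464973449707 24.80633544921875
scene slim [92.      0.5747  0.0403  0.1509] [93.      0.5738  0.0418  0.1506]
scene sq [119.       0.5643  -0.0718   0.1357] [119.       0.5645  -0.0703   0.1356]
scene jar [243.       0.5113  -0.0144   0.1207] [242.       0.5117  -0.0114   0.1208]
scene cup [174.       0.5056   0.0623   0.0457] [176.       0.5059   0.0621   0.0455]
scene beaker [324.       0.7099  -0.2813   0.0429] [325.       0.7101  -0.2806   0.0423]
side slim [46.      0.5686  0.0393  0.1489] [46.      0.5686  0.0413  0.149 ]
side sq [54.      0.5582 -0.0742  0.1342] [53.      0.5584 -0.0717  0.1341]
side jar [142.       0.5044  -0.0147   0.1191] [143.       0.5046  -0.0127   0.1194]
side cup [113.       0.4999   0.0618   0.0444] [120.       0.4995   0.0625   0.0443]
side beaker [169.       0.7055  -0.2697   0.0446] [169.       0.7051  -0.2705   0.0441]
```

View pics/w21.png

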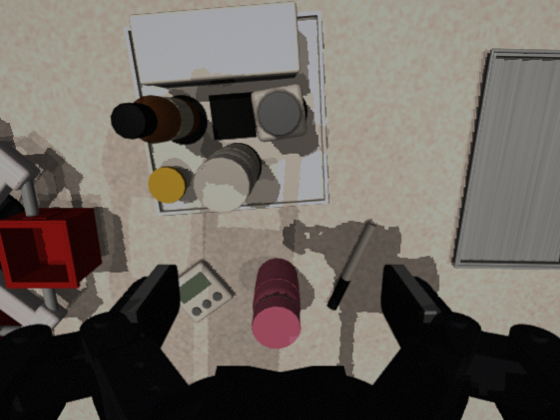

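View pics/side21z.png

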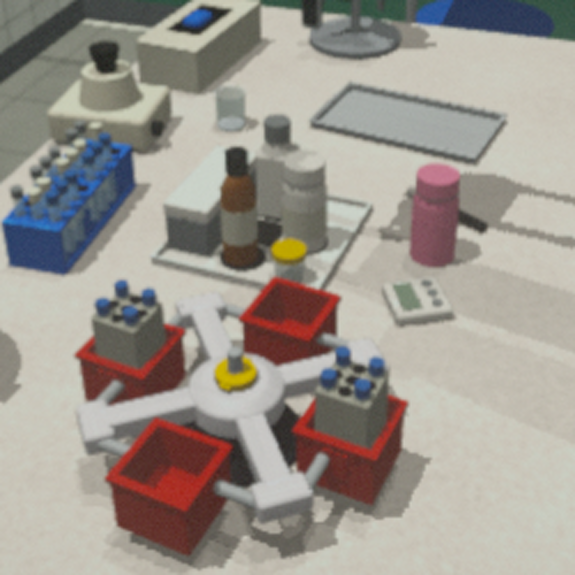

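All three stand within about 3 mm of their start positions in same-camera comparison, well under the 15 mm limit. The cup and beaker are unmoved, the block is seated opposite the loaded bucket, and the gripper is clear. Hand in.

Run:
```python
from workcell import bot
print(bot.read_state()['wrist_force']); print(bot.finish_job())
```

```text
[-0.25696757 -0.27537052  0.20384684]
the job is handed in; nothing more can be done
None
```

I moved the slim bottle, square bottle and jar to the steel tray and seated the tube block in the bucket opposite the loaded one. I then stood the jar, slim bottle and square bottle back on their own pads. The job was handed in at about 52 s; no verdict is reported.

**Last checks**
- **Block:** its top was at 0.119–0.120 m (0.120 expected) and its centre at (0.581, 0.301), about 1.5 mm from the measured bucket centre. I measured this just after release. The final pictures still show it upright in the bucket.
- **Bottles and jar:** comparing the same cameras before and after, each is upright and within about 3 mm of where it started (limit 15 mm).
- **Cup and beaker:** they moved less than 1 mm, which is within measurement noise.
- **Gripper:** open, clear of everything, with no contact force.

**Disagreements:** the three cameras differ from each other by up to about 5 mm, within about twice their stated 2 mm each. For that reason I judged displacement by same-camera differences. No check failed.

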